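# Put away the washed drip gutters, interlocked, under the tray cover

## Task

The workstation's drip gutters have been washed and lie about the bench, some open side up and some open side down. Open the clear cover of the storage tray and pack every gutter into the tray the way up it lies, alternating open-up and open-down across the tray so that their flanges interlock: each open-down one hangs a flange in the trough of an open-up one, and no gutter is left un-hooked. Then lower the cover fully shut without slamming it, and leave the other things on the bench where they are.

Things in the scene. Friction and masses are not known exactly. Their poses are not given: they have to be found in the camera images.
- up1_mid (a point): aluminium drip gutter: a plain channel 80 mm long (its x axis), 50 mm wide over the flanges (its y axis), 28 mm high, web and flanges 3 mm thick (44 mm clear between the flanges), open at both ends, 75 g. It lies OPEN SIDE UP (web underneath). The point is its centre, half-way up (14 mm above its underside); z points up as it lies. May be absent.
- up2_mid (a point): aluminium drip gutter: a plain channel 80 mm long (its x axis), 50 mm wide over the flanges (its y axis), 28 mm high, web and flanges 3 mm thick (44 mm clear between the flanges), open at both ends, 75 g. It lies OPEN SIDE UP (web underneath). The point is its centre, half-way up (14 mm above its underside); z points up as it lies. May be absent.
- up3_mid (a point): aluminium drip gutter: a plain channel 80 mm long (its x axis), 50 mm wide over the flanges (its y axis), 28 mm high, web and flanges 3 mm thick (44 mm clear between the flanges), open at both ends, 75 g. It lies OPEN SIDE UP (web underneath). The point is its centre, half-way up (14 mm above its underside); z points up as it lies. May be absent.
- down1_mid (a point): aluminium drip gutter: a plain channel 80 mm long (its x axis), 50 mm wide over the flanges (its y axis), 28 mm high, web and flanges 3 mm thick (44 mm clear between the flanges), open at both ends, 75 g. It lies OPEN SIDE DOWN (web on top). The point is its centre, half-way up (14 mm above its underside); z points up as it lies. May be absent.
- down2_mid (a point): aluminium drip gutter: a plain channel 80 mm long (its x axis), 50 mm wide over the flanges (its y axis), 28 mm high, web and flanges 3 mm thick (44 mm clear between the flanges), open at both ends, 75 g. It lies OPEN SIDE DOWN (web on top). The point is its centre, half-way up (14 mm above its underside); z points up as it lies. May be absent.
- down3_mid (a point): aluminium drip gutter: a plain channel 80 mm long (its x axis), 50 mm wide over the flanges (its y axis), 28 mm high, web and flanges 3 mm thick (44 mm clear between the flanges), open at both ends, 75 g. It lies OPEN SIDE DOWN (web on top). The point is its centre, half-way up (14 mm above its underside); z points up as it lies. May be absent.
- tray_floor (a point): centre of the floor of the grey storage tray. The tray is fixed to the bench, 121 mm deep (x, away from the robot) by 270 mm wide (y) outside; the floor (4 mm above the bench) is 104 x 262 mm inside a rim that stands 8 mm above the floor and is 4 mm thick at the ends, 11 mm at the front and 6 mm at the back. The gutters go in with their length along the tray's x, in a row along its y. x points to the hinge side, y along the tray's width, z up.
- cover (a joint): hinge angle (rad) of the tray's clear bluish plastic cover: 0 shut, 1.65 fully open (just past upright, at the stop). A box-shaped hood of 3 mm sheet, 121 x 270 mm, 41 mm high, standing on the rim when shut, with 46 mm of clear height above the tray floor. 300 g; the stiff hinge keeps it at whatever angle it is left and takes about 2 to 4 N at the handle. It starts shut or a little ajar. Open, it stands upright along the tray's far side, 165 mm high.
- cover_hinge (a point): middle of the cover's hinge line, on the tray's far (+x) rim, 12 mm above the bench, 58 mm behind the centre of the tray floor; fixed. The hinge line runs along the tray's y.
- cover_handle (a point): middle of the cover's steel handle bar: a round bar 10 mm thick and 90 mm long along the tray's y, held by a stub near each end 32 mm in front of the cover's front wall. With the cover shut it is 153 mm in front of the hinge line (towards the robot) and 32 mm above it, 44 mm above the bench (9 mm below the top of the cover); it rises and swings back about the hinge as the cover opens, to stand 153 mm above the hinge line and 32 mm behind it with the cover upright.
- tip_rack: bystander: blue pipette-tip rack, 80 x 118 x 45 mm; origin at the centre of its underside
- tube_rack: bystander: white tube rack with a few capped tubes, 55 x 115 mm, 56 mm high over the caps; origin at the centre of its underside
- buffer: bystander: amber bottle with black cap, 60 mm across, 150 mm high; origin at the centre of its underside
- jar: bystander: small white screw-cap jar, 42 mm across, 50 mm high; origin at the centre of its underside
- pen: bystander: white marker pen with a black cap, 115 x 11 x 11 mm, lying on the bench; origin at the centre of its underside
Mind the look-alikes: they are no part of the job. Leave any brown or orange look-alike of the part that bears down1_mid alone. Leave any brown or turquoise look-alike of the part that bears down3_mid alone.

How it is judged:
By the outcome, as a careful person would: the job done as asked, in the order asked, and still so for the second after the job is handed in, with the robot touching nothing.
Of up1, up2, up3 only 2 to 3 are there at a start; the rules pass over those that are not, and their reading is None.
Of down1, down2, down3 only 2 to 3 are there at a start; the rules pass over those that are not, and their reading is None.
At some moment in a run one of down1, down2, down3 may be knocked a few centimetres aside while the robot is not near it.
Once in a run the grip may slacken for a moment while it holds something.
It also fails if it takes over 210 s, if anything falls off the work surface, if the arm or the gripper's body presses on something with over 40 N, if the wrist force passes 120 N, or if a joint passes its speed limit or range.

## Robot

A 6-joint arm with a two-finger parallel gripper is mounted at the origin on the work surface. World frame = base frame: x ahead of the robot, y to its left, z up, the work surface at z = 0. Lengths are in m, angles in rad, forces in N, time in s.
With the tool pointing down it reaches from about 0.4 to 0.825 m from the base axis. Payload 7 kg.
Tool frame: the origin (TCP) lies at the centre of the arm's flange, where the gripper is bolted on; the fingertips stand 178 mm ahead of it and the grasp point (between the pads) lies 159 mm ahead of it (arm.tip_reach is the distance from the TCP to the fingertips, in m); z points along the fingers, y is the direction in which the jaws open and shut (so a half turn about z gives the same grasp; the last joint's range is limited). The gripper opens to 88 mm and grips with 3 to 60 N. Pads are 19 mm wide; open, the fingers measure 130 mm over their backs; the gripper's body (78 mm by 193 mm) begins 47 mm behind the grasp point.
Start: joints at [-0.842, 0.359, 0.012, 0, -1.224, -0.288], TCP at [0.288, -0.61, 0.405] pointing down, gripper open.
Joint ranges: [-3.07, 3.07], [-1.43, 2.12], [-1.02, 1.25], [-3.03, 1.67], [-3.05, -0], [-3.03, 3.03]. Speed limits (rad/s): [2.39, 2.39, 3.01, 3.14, 3.14, 3.14].

## Interface

Orientations are given as [roll, pitch, yaw] about the fixed x, y, z axes, in that order (R = Rz(yaw) Ry(pitch) Rx(roll)).
In Python, from station import arm gives the robot as it stands.
- The arm moves only by the shell command python3 -m inch 'ROWS' [OPENING] [FORCE]. ROWS is JSON, a list that holds one entry, the list of rows, each a list of 6 numbers: the shift along the world's x, y, z in units of 200 mm (1.0 is 200 mm), then the turn, a rotation vector about the world's x, y, z in units of 180 degrees (1.0 is 180 degrees). A call has 1 to 8 rows; each row is the pose to reach, as a shift and turn from the pose commanded when the call began, turning the shorter way round; what a row does not reach only later rows make up. A row lasts 1/8 s, in which the tool goes at most 62.5 mm and 10.7 degrees, less where a joint would pass 70% of its speed; a pose out of reach is approached as far as the arm can. A call with a number of a shift or a turn outside -1 to 1 is refused whole. A call with a gripper value outside its range is refused whole. OPENING is the finger opening in mm, from 0 to 87.6, set as the call begins (- or left out, the last holds). The fingers move at their own pace and stop on an object; FORCE is the grip in N (left out, the last holds). Time passes only in rows, so rows that repeat a pose let the fingers close. It gives the time, the measured TCP pose, the force and the opening at its end, in the units of the state.
- arm.get_state(): the state, without advancing time (a new reading comes with each control period).
- arm.grab_frame(name): name is "scene" or "top" or "wrist"; returns the picture (384x512x3 uint8, blue, green, red); there is no depth.
- arm.camera_params(name): a dict with "vertical_fov" (degrees; the focal length in pixels is half the picture's height over the tangent of half this angle, whatever the lens; pixels are square), "cx", "cy" (the principal point, pixels), "pose" (4x4, takes a point from camera to world coordinates). Camera axes: x right, y down, z forward; pixel columns grow to the right and rows downward; lengths in m; the calibration is good to about 2 mm. The wrist camera is an equidistant fisheye: a pixel r from the principal point sees the ray r / f radians off the axis. A picture is of the moment at which its call begins: read the wrist's pose just before it. camera_params takes no time and is no camera call; for the wrist camera it gives the pose at the moment of the call.
- arm.job_done(): hands the job in, once; it reports no verdict.
Trained networks look in the newest picture that a camera, given by its name, has taken for a name from the list of things; names that differ only in an ending like _2 or _b are one class to them, and where a whole thing is asked for, a point or a joint stands for the part that bears it (a point fixed in the world has none). Each returns a list of dicts, best first, with "score" (0 to 1); they miss things now and then, are a little off and sometimes report something else, mostly with a low value. They report only what shows in the picture. A call takes as long as a camera call. They do not tell look-alikes from the thing itself.
- arm.search_frame(target, camera): "box" ([left, top, right, bottom] in pixels, round what is visible of it).
- arm.regions_of(target, camera): "region" (384x512 bool, what is visible of it) and "box" ([left, top, right, bottom] in pixels, round what is visible of it).
The state is a dict: "t": time; "q": joint angles; "qd": joint speeds; "joint_efforts": joint torques, N m; "eef_pos": TCP position; "ee_rot": TCP orientation; "force": force on the tool from outside, world axes, zero at the start; "moment": the same for the moment, N m; "width": finger opening in m.
Only numpy, scipy, OpenCV 4.12 (cv2) and the standard library are available. Lean on these libraries where they do the work, as an engineer would, in place of code of your own. Each camera call takes 0.05 s, during which the arm holds its last target.

## Working session

There is one attempt and no reset: what is moved stays moved. The work goes in short steps, Python scripts to look and compute and a shell command to move; the robot and the scene stay as the last step left them, time stands still between calls to the robot, and variables do not carry over. Pictures are saved under pics/ and viewed, and the job is handed in when it is done.

```bash
ls; mkdir -p pics; python3 - <<'E'
from station import arm
import cv2
print(arm.get_state())
for n in ["scene","top","wrist"]:
    f=arm.grab_frame(n); cv2.imwrite(f"pics/{n}0.png",f)
    p=arm.camera_params(n); print(n,p)
print(arm.tip_reach)
E
```

```text
pics
{'t': 0.0, 'q': array([-8.41906766e-01,  3.59391262e-01,  1.10294916e-02, -3.35806623e-04,
       -1.22414109e+00, -2.88101651e-01]), 'qd': array([-1.47345511e-03, -1.67620645e-04,  1.34188399e-03,  5.54189182e-04,
       -9.54236563e-05, -3.36059036e-04]), 'joint_efforts': array([-7.88811303e-04, -5.82711804e+01,  2.93048912e+01,  6.99688956e+00,
        6.85538747e-03, -1.83685670e-04]), 'eef_pos': array([ 0.28789324, -0.61029293,  0.40370942]), 'ee_rot': array([ 3.13986676e+00, -1.82259362e-04, -2.70091895e+00]), 'force': array([-0.48350418,  0.32714006,  0.83709722]), 'moment': array([-0.00437318,  0.05524203, -0.01521669]), 'width': 0.0876777516343017}
scene {'vertical_fov': 48.660425758924035, 'cx': 260.2388690573324, 'cy': 196.82801017139556, 'pose': array([[-0.50704466,  0.62389232, -0.59469664,  1.22665404],
       [ 0.86187155,  0.35969979, -0.35748215,  0.42049346],
       [-0.00911811, -0.69381153, -0.72009889,  1.01289317],
       [ 0.        ,  0.        ,  0.        ,  1.        ]])}
top {'vertical_fov': 47.42901804025106, 'cx': 251.64929861929502, 'cy': 195.64330231945902, 'pose': array([[ 8.47823800e-03, -9.92657422e-01,  1.20662184e-01,
         2.90884470e-01],
       [-9.99962570e-01, -8.62454730e-03, -6.90359054e-04,
        -2.04060176e-02],
       [ 1.72594675e-03, -1.20651815e-01, -9.92693387e-01,
         1.60242444e+00],
       [ 0.00000000e+00,  0.00000000e+00,  0.00000000e+00,
         1.00000000e+00]])}
wrist {'vertical_fov': 65.70646984690485, 'cx': 254.64013499679933, 'cy': 195.74674051413328, 'pose': array([[-4.26908082e-01,  8.62887568e-01,  2.70507920e-01,
         2.14341013e-01],
       [ 9.04294888e-01,  4.07196284e-01,  1.28226136e-01,
        -6.45475109e-01],
       [ 4.94918785e-04,  2.99359703e-01, -9.54140201e-01,
         3.84164953e-01],
       [ 0.00000000e+00,  0.00000000e+00,  0.00000000e+00,
         1.00000000e+00]])}
0.1781
```

View pics/top0.png

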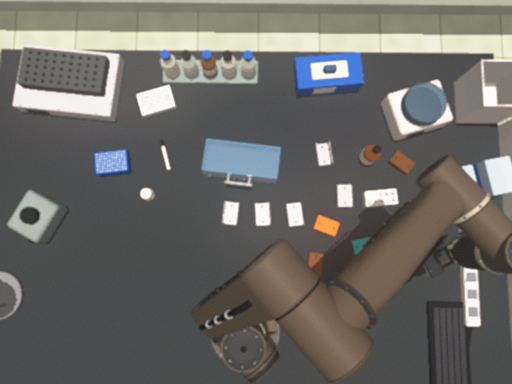

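View pics/scene0.png

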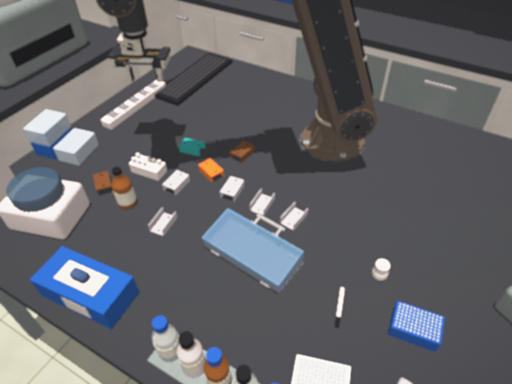

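View pics/wrist0.png

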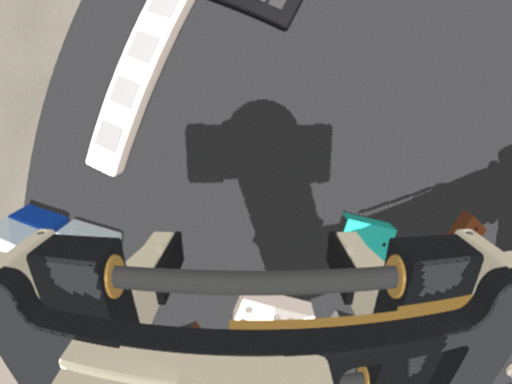

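```bash
cat > h.py <<'E'
from station import arm
import numpy as np, cv2
from scipy.spatial.transform import Rotation as R
def K(p): 
    return 192/np.tan(np.radians(p['vertical_fov'])/2)
def px2w(p,u,v,z,fish=False):
    f=K(p); d=np.array([u-p['cx'],v-p['cy']],float)
    if fish:
        r=np.hypot(*d); th=r/f
        c=np.array([*(d/max(r,1e-9)*np.sin(th)),np.cos(th)])
    else: c=np.array([*(d/f),1.])
    P=p['pose']; w=P[:3,:3]@c; o=P[:3,3]
    return o+w*(z-o[2])/w[2]
def w2px(p,X,fish=False):
    P=p['pose']; c=P[:3,:3].T@(np.asarray(X,float)-P[:3,3]); f=K(p)
    if fish:
        r=np.hypot(c[0],c[1]); th=np.arctan2(r,c[2]); return np.array([p['cx'],p['cy']])+f*th*c[:2]/max(r,1e-9)
    return np.array([p['cx'],p['cy']])+f*c[:2]/c[2]
E
python3 - <<'E'
from h import *
for cam in ["scene","top"]:
    f=arm.grab_frame(cam); p=arm.camera_params(cam)
    for n in ["up1_mid","down1_mid","tray_floor","cover","cover_handle"]:
        try:
            for r in arm.search_frame(n,cam):
                b=np.array(r['box']); c=(b[:2]+b[2:])/2
                print(cam,n,round(r['score'],2),b.round(0),px2w(p,*c,0.014 if 'mid' in n else 0.04).round(3))
        except Exception as e: print(n,e)
    if cam=="top": c=f[130:270,190:440]; s=3.2
    else: c=f[120:300,80:340]; s=3
    cv2.imwrite(f"pics/{cam}_crop.png",cv2.resize(c,None,fx=s,fy=s,interpolation=cv2.INTER_CUBIC))
print(arm.get_state()['t'])
E
```

```text
scene up1_mid 0.81 [281. 204. 309. 233.] [0.429 0.066 0.014]
scene up1_mid 0.65 [203. 210. 304. 290.] [0.598 0.017 0.014]
scene down1_mid 0.81 [231. 142. 256. 163.] [ 0.238 -0.241  0.014]
scene down1_mid 0.72 [202. 161. 219. 177.] [ 0.371 -0.295  0.014]
scene down1_mid 0.56 [217. 177. 243. 198.] [ 0.415 -0.185  0.014]
scene tray_floor 0.93 [204. 208. 303. 294.] [0.616 0.03  0.04 ]
scene tray_floor 0.72 [336. 287. 343. 326.] [0.657 0.308 0.04 ]
scene tray_floor 0.65 [203. 206. 304. 289.] [0.606 0.022 0.04 ]
scene cover 0.61 [203. 206. 305. 292.] [0.611 0.027 0.04 ]
scene cover_handle 0.69 [203. 210. 304. 288.] [0.61  0.026 0.04 ]
top up1_mid 0.8 [224. 201. 240. 224.] [0.42  0.05  0.014]
top down1_mid 0.78 [304. 254. 325. 275.] [ 0.236 -0.25   0.014]
top down1_mid 0.72 [286. 204. 303. 227.] [ 0.412 -0.177  0.014]
top down1_mid 0.57 [313. 214. 335. 237.] [ 0.377 -0.285  0.014]
top down1_mid 0.16 [359. 187. 399. 208.] [ 0.482 -0.487  0.014]
top tray_floor 0.77 [199. 139. 278. 186.] [0.601 0.028 0.04 ]
top cover 0.8 [203. 139. 281. 186.] [0.603 0.014 0.04 ]
top cover_handle 0.97 [201. 140. 282. 186.] [0.599 0.017 0.04 ]
0.75
```

View pics/top_crop.png

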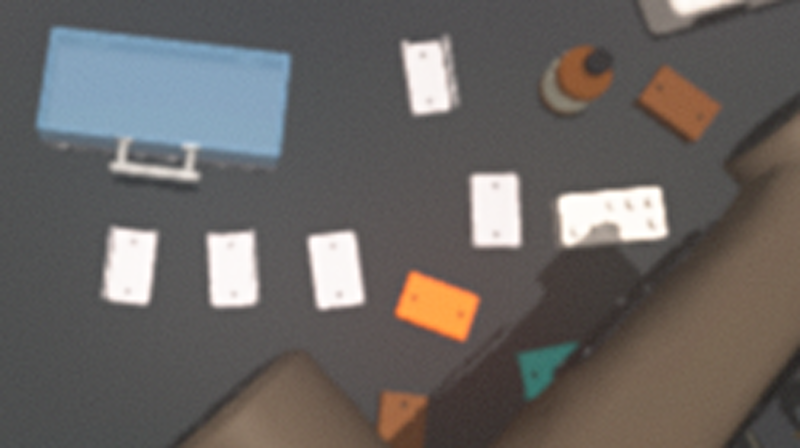

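View pics/scene_crop.png

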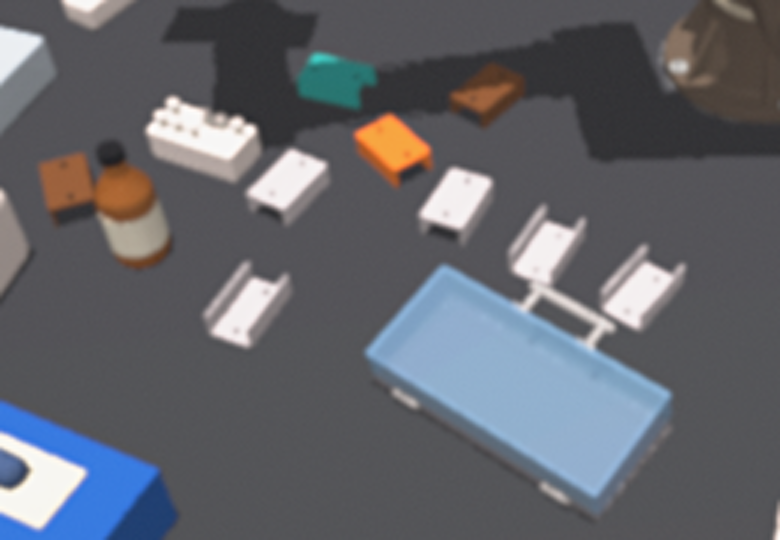

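```bash
python3 - <<'E'
from h import *
p=arm.camera_params("top")
for u,v,z in [(113,170,.044),(198,181,.044),(52,28,.053),(290,52,.053)]:
    print(px2w(p,190+u/3.2,130+v/3.2,z).round(4))
ps=arm.camera_params("scene")
for u,v in [(536,288),(611,328)]:
    print(px2w(ps,80+u/3,120+v/3,.044).round(4))
E
```

```text
[0.5249 0.0738 0.044 ]
[ 0.5133 -0.022   0.044 ]
[0.6857 0.145  0.053 ]
[ 0.6603 -0.1249  0.053 ]
[ 0.4986 -0.0236  0.044 ]
[0.5067 0.0669 0.044 ]
```

```bash
python3 -m inch '[[[0.1,0.25,0,0,0,0.05],[0.2,0.5,0,0,0,0.1],[0.3,0.75,0,0,0,0.15],[0.38,0.98,0,0,0,0.2]]]' 60
python3 -m inch '[[[0.1,0.25,0,0,0,0.05],[0.2,0.5,0,0,0,0.1],[0.3,0.75,0,0,0,0.13],[0.38,0.98,0,0,0,0.13]]]'
python3 -m inch '[[[0.1,0.25,0,0,0,0],[0.2,0.5,0,0,0,0],[0.3,0.75,-0.1,0,0,0],[0.38,0.94,-0.2,0,0,0],[0.38,0.94,-0.2,0,0,0]]]'
python3 - <<'E'
from h import *
for c in ["wrist","top"]:
    f=arm.grab_frame(c); cv2.imwrite(f"pics/{c}1.png",cv2.resize(f,None,fx=1.5,fy=1.5))
print(arm.get_state())
E
```

```text
t: 1.25
eef_pos: [0.3644, -0.4129, 0.4049]
ee_rot: [-3.141, -0.0, -2.067]
force: [0.9, 0.1, -0.1]
width: 0.0609
t: 1.75
eef_pos: [0.4404, -0.2167, 0.4051]
ee_rot: [-3.141, -0.0, -1.662]
force: [0.0, 0.5, 0.1]
width: 0.0599
t: 2.38
eef_pos: [0.5164, -0.0283, 0.3631]
ee_rot: [3.139, -0.001, -1.661]
force: [-0.6, -0.5, 0.1]
width: 0.06
{'t': 2.475, 'q': array([ 3.21912913e-01,  1.30094257e-01, -3.91105607e-01,  1.60587254e-04,
       -1.05024445e+00, -4.14006800e-01]), 'qd': array([-0.02199056, -0.01689056,  0.00159934,  0.00112116, -0.00050535,
        0.00118384]), 'joint_efforts': array([  0.83309669, -36.62836075,  26.83466256,   6.35058179,
         0.0695614 ,  -0.05673068]), 'eef_pos': array([ 0.51600969, -0.03011893,  0.36456584]), 'ee_rot': array([ 3.14105543e+00, -3.88174614e-04, -1.66281019e+00]), 'force': array([ 0.47698264, -0.40471757,  0.45197999]), 'moment': array([-0.03619916,  0.09321815,  0.00380469]), 'width': 0.060093188955363426}
```

View pics/wrist1.png

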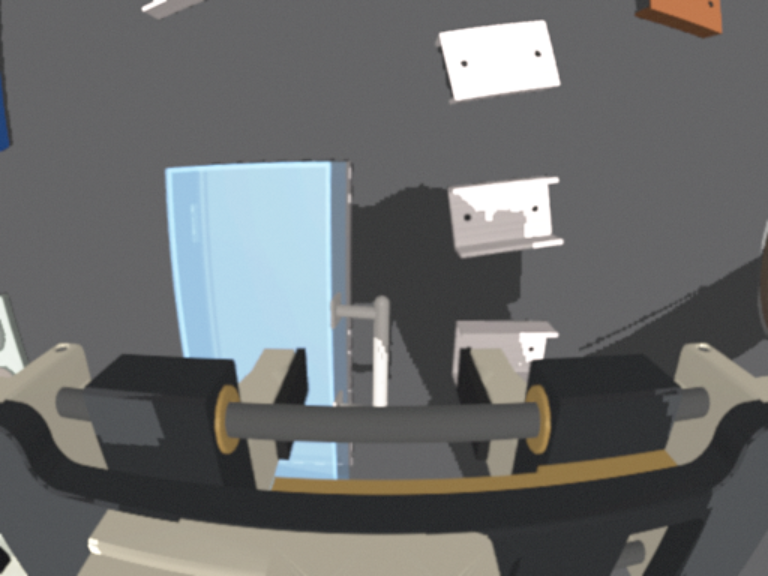

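View pics/top1.png

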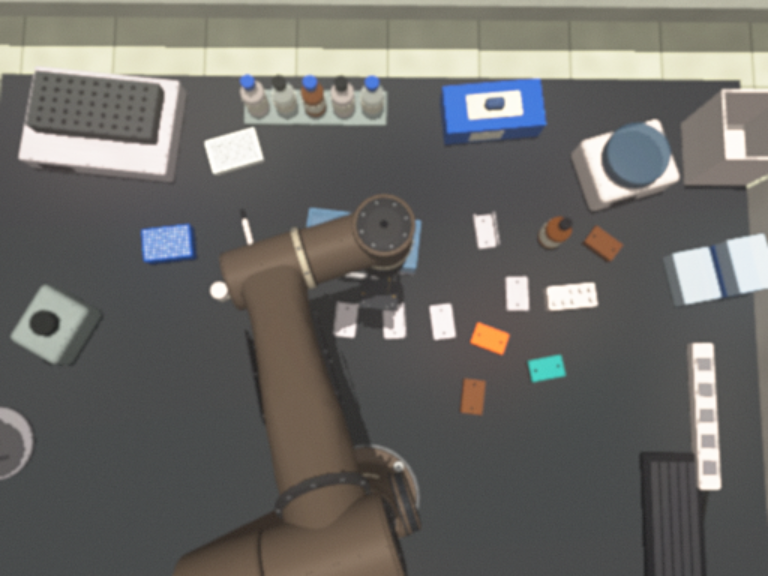

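```bash
python3 - <<'E'
from h import *
pt=arm.camera_params("top");ps=arm.camera_params("scene");pw=arm.camera_params("wrist")
f=arm.grab_frame("wrist"); cv2.imwrite("pics/w2.png",cv2.resize(f[185:285,200:300],None,fx=6,fy=6))
for z in [.044,.05,.055,.06,.065]:
    L=[]
    for a,b in [(px2w(pt,190+113/3.2,130+170/3.2,z),px2w(pt,190+198/3.2,130+181/3.2,z)),(px2w(ps,80+536/3,120+288/3,z),px2w(ps,80+611/3,120+328/3,z)),(px2w(pw,382/1.5,305/1.5,z,True),px2w(pw,380/1.5,400/1.5,z,True))]:
        t=(0.01-a[1])/(b[1]-a[1]); L.append((round((a+t*(b-a))[0],4)))
    print(z,L,px2w(pw,382/1.5,298/1.5,z,True).round(3))
E
```

```text
0.044 [np.float64(0.5172), np.float64(0.5016), np.float64(0.5201)] [ 0.517 -0.015  0.044]
0.05 [np.float64(0.5163), np.float64(0.5058), np.float64(0.5201)] [ 0.517 -0.017  0.05 ]
0.055 [np.float64(0.5156), np.float64(0.5094), np.float64(0.5202)] [ 0.517 -0.018  0.055]
0.06 [np.float64(0.5149), np.float64(0.5129), np.float64(0.5202)] [ 0.517 -0.02   0.06 ]
0.065 [np.float64(0.5142), np.float64(0.5165), np.float64(0.5202)] [ 0.517 -0.021  0.065]
```

View pics/w2.png

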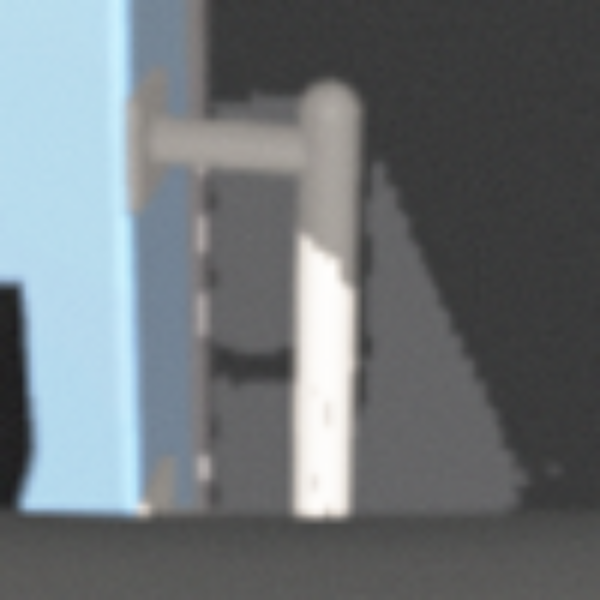

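```bash
python3 -m inch '[[[0.015,0.275,-0.1,0,0,0],[0.015,0.275,-0.35,0,0,0],[0.015,0.275,-0.5,0,0,0],[0.015,0.275,-0.5,0,0,0],[0.015,0.275,-0.5,0,0,0]]]' 18 20
python3 - <<'E'
from h import *
f=arm.grab_frame("wrist"); cv2.imwrite("pics/w3.png",cv2.resize(f,None,fx=1.5,fy=1.5))
f=arm.grab_frame("scene"); cv2.imwrite("pics/s3.png",cv2.resize(f[130:310,180:330],None,fx=3.3,fy=3.3))
s=arm.get_state(); print(s['eef_pos'],s['ee_rot'],s['width'])
pw=arm.camera_params("wrist"); print(pw['pose'])
E
```

```text
t: 3.15
eef_pos: [0.5197, 0.0241, 0.2663]
ee_rot: [-3.14, 0.001, -1.665]
force: [-0.4, 0.2, 0.5]
width: 0.0194
[0.51964436 0.02429165 0.26649471] [-3.13872574e+00  1.29986060e-03 -1.66461558e+00] 0.018372693820064966
[[-0.99563081  0.08781566  0.03174437  0.51192862]
 [ 0.09329206  0.94998952  0.29802097 -0.05701498]
 [-0.00398591  0.29968036 -0.95403134  0.24660804]
 [ 0.          0.          0.          1.        ]]
```

View pics/w3.png

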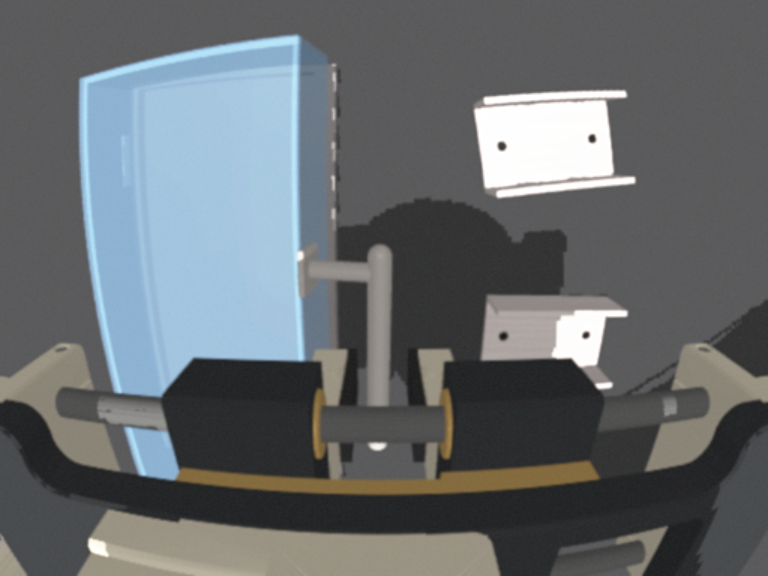

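View pics/s3.png

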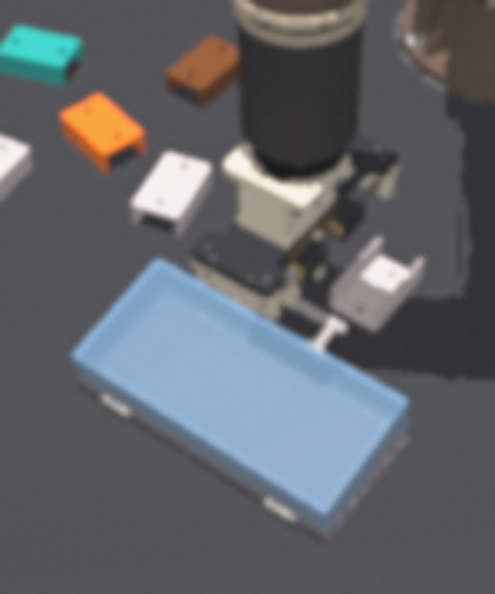

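```bash
python3 -m inch '[[[0,0,-0.08,0,0,0],[0,0,-0.15,0,0,0],[0,0,-0.22,0,0,0],[0,0,-0.22,0,0,0]]]'
python3 -m inch '[[[0,0,0,0,0,0],[0,0,0,0,0,0],[0,0,0,0,0,0],[0,0,0,0,0,0]]]' 0 20
python3 - <<'E'
from h import *
f=arm.grab_frame("wrist"); cv2.imwrite("pics/w4.png",f[180:340,150:360].repeat(3,0).repeat(3,1))
s=arm.get_state(); print(s['eef_pos'],s['ee_rot'],s['width'],s['force'])
E
```

```text
t: 3.75
eef_pos: [0.5186, 0.0244, 0.2196]
ee_rot: [3.14, -0.001, -1.664]
force: [-0.3, 0.7, 0.5]
width: 0.0179
t: 4.25
eef_pos: [0.5213, 0.0244, 0.2216]
ee_rot: [-3.136, 0.001, -1.663]
force: [12.8, -8.9, -9.5]
width: 0.0093
[0.52127887 0.02440762 0.22161679] [-3.13631247e+00  7.94053158e-04 -1.66336185e+00] 0.009172483705674654 [12.48613351 -8.69633395 -8.70879901]
```

View pics/w4.png

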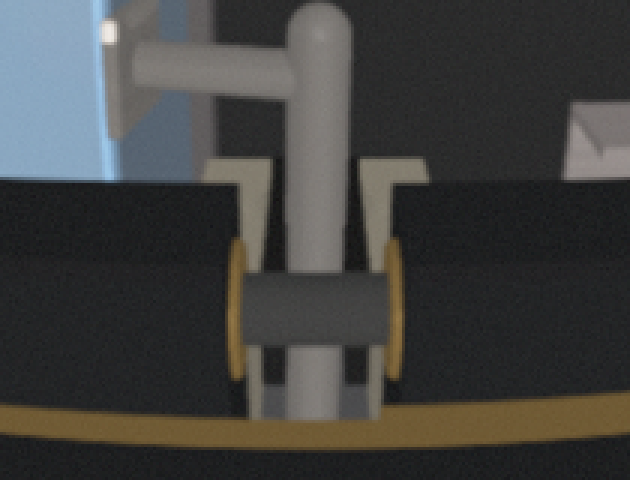

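```bash
python3 -m inch '[[[0.02,0,0.055,0,0,0],[0.043,-0.004,0.109,0,0,0],[0.07,-0.007,0.16,0,0,0],[0.101,-0.01,0.21,0,0,0],[0.136,-0.013,0.257,0,0,0],[0.174,-0.016,0.302,0,0,0],[0.174,-0.016,0.302,0,0,0]]]'
```

```text
t: 5.18
eef_pos: [0.5581, 0.0216, 0.2813]
ee_rot: [-3.132, 0.002, -1.664]
force: [25.1, -6.5, -26.1]
width: 0.009
```

```bash
python3 -m inch '[[[0.018,-0.001,-0.017,0,0,0],[0.06,-0.005,0.022,0,0,0],[0.102,-0.009,0.06,0,0,0],[0.148,-0.013,0.094,0,0,0],[0.195,-0.017,0.123,0,0,0],[0.246,-0.022,0.15,0,0,0],[0.298,-0.027,0.172,0,0,0],[0.298,-0.027,0.172,0,0,0]]]'
```

```text
t: 6.18
eef_pos: [0.6148, 0.0155, 0.3166]
ee_rot: [-3.139, -0.0, -1.664]
force: [-0.5, -1.8, 5.3]
width: 0.0091
```

```bash
python3 -m inch '[[[0.054,-0.005,0.018,0,0,0],[0.108,-0.01,0.033,0,0,0],[0.164,-0.015,0.043,0,0,0],[0.22,-0.021,0.05,0,0,0],[0.277,-0.026,0.051,0,0,0],[0.334,-0.031,0.049,0,0,0],[0.39,-0.037,0.042,0,0,0],[0.44,-0.041,0.033,0,0,0]]]'
python3 -m inch '[[[0.015,-0.001,-0.004,0,0,0],[0.015,-0.001,-0.004,0,0,0]]]'
```

```text
t: 7.18
eef_pos: [0.7022, 0.0066, 0.3218]
ee_rot: [3.141, -0.002, -1.665]
force: [-3.4, -5.7, 1.1]
width: 0.0095
t: 7.42
eef_pos: [0.7055, 0.0063, 0.3209]
ee_rot: [-3.141, -0.002, -1.665]
force: [1.3, -6.7, 0.5]
width: 0.009
```

```bash
python3 -m inch '[[[0,0,0,0,0,0],[0,0,0,0,0,0],[0,0,0.15,0,0,0],[0,0,0.3,0,0,0],[-0.3,0,0.4,0,0,0],[-0.6,0,0.4,0,0,0],[-0.9,0,0.4,0,0,0],[-0.98,0,0.4,0,0,0]]]' 30
python3 - <<'E'
from h import *
for c in ["wrist","scene","top"]:
    f=arm.grab_frame(c); cv2.imwrite(f"pics/{c}5.png",cv2.resize(f,None,fx=1.5,fy=1.5))
s=arm.get_state(); print(s['eef_pos'],s['ee_rot'],s['width'],s['force'])
E
```

```text
t: 8.43
eef_pos: [0.5056, 0.0075, 0.4022]
ee_rot: [-3.14, 0.002, -1.663]
force: [1.3, 0.2, 0.3]
width: 0.03
[0.50849428 0.00792014 0.40225821] [-3.13918179e+00  1.16123464e-03 -1.66303151e+00] 0.02986640157602237 [-0.4606741  -0.46270715  0.01533587]
```

View pics/wrist5.png

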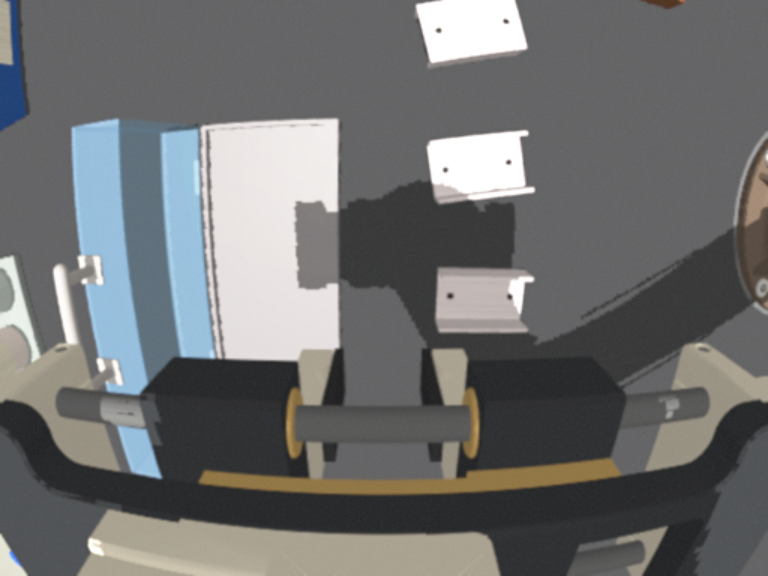

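View pics/scene5.png

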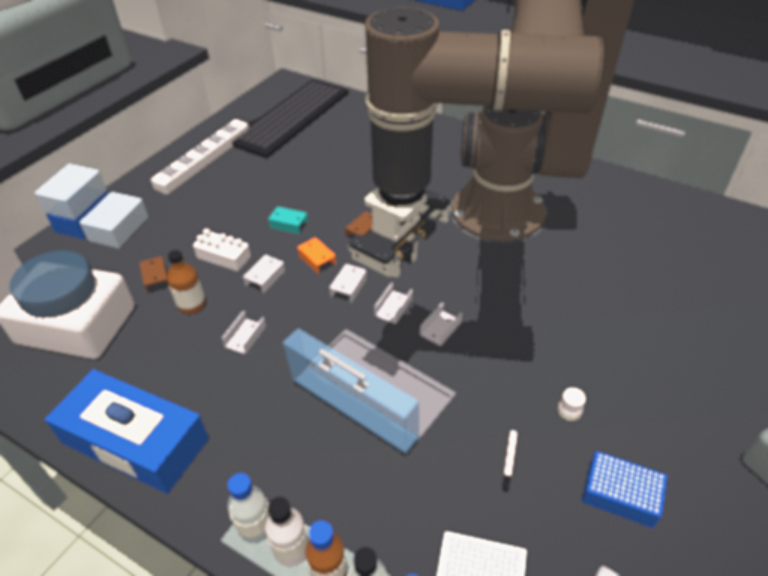

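View pics/top5.png

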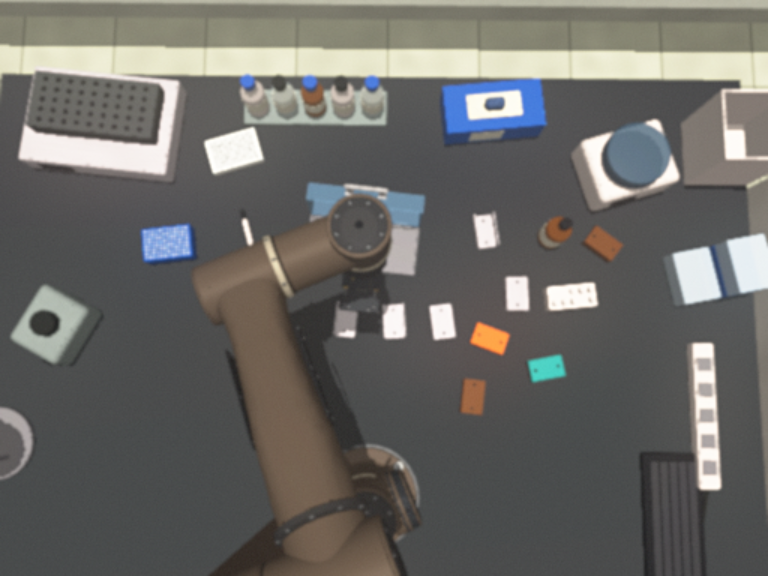

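```bash
cat >> h.py <<'E'
def hole(g,u,v,w=5):
    u0,v0=int(round(u)),int(round(v)); s=g[v0-w:v0+w+1,u0-w:u0+w+1].astype(float)
    m=np.median(s); wt=np.clip(m-s-0.35*(m-s.min()),0,None); yy,xx=np.mgrid[-w:w+1,-w:w+1]
    return u0+(wt*xx).sum()/wt.sum(), v0+(wt*yy).sum()/wt.sum()
def gut(cam,a,b,z,g=None,p=None,w=5):
    p=p or arm.camera_params(cam); fish=cam=='wrist'
    A=px2w(p,*(hole(g,*a,w) if g is not None else a),z,fish);B=px2w(p,*(hole(g,*b,w) if g is not None else b),z,fish)
    d=B-A
    if d[0]<0:d=-d
    return ((A+B)/2).round(4), round(np.hypot(*d[:2]),4), round(np.arctan2(d[1],d[0]),3)
E
python3 - <<'E'
from h import *
f=arm.grab_frame("wrist"); g=cv2.cvtColor(f,cv2.COLOR_BGR2GRAY)
for n,a,b,z in [("D1",(438,30),(506,21),.028),("U2",(446,169),(508,162),.003),("U1",(450,296),(510,296),.003)]:
    print(n,gut("wrist",np.array(a)/1.5,np.array(b)/1.5,z,g,w=4), gut("wrist",np.array(a)/1.5,np.array(b)/1.5,z))
p=arm.camera_params("top")
f=arm.grab_frame("top"); cv2.imwrite("pics/t6.png",cv2.resize(f[130:230,210:370],None,fx=5,fy=5,interpolation=cv2.INTER_CUBIC))
pw=arm.camera_params("wrist")
for u,v,z in [(340,119,.012),(202,127,.012),(340,345,.012)]: print(px2w(pw,u/1.5,v/1.5,z,True).round(4))
E
```

```text
D1 (array([ 0.4179, -0.1787,  0.028 ]), np.float64(0.056), np.float64(0.136)) (array([ 0.4208, -0.1783,  0.028 ]), np.float64(0.0569), np.float64(0.13))
U2 (array([ 0.4196, -0.0621,  0.003 ]), np.float64(0.0559), np.float64(0.068)) (array([ 0.4222, -0.0616,  0.003 ]), np.float64(0.0548), np.float64(0.059))
U1 (array([0.4226, 0.0546, 0.003 ]), np.float64(0.0553), np.float64(-0.107)) (array([0.4249, 0.0552, 0.003 ]), np.float64(0.0562), np.float64(-0.092))
[ 0.5335 -0.1096  0.012 ]
[ 0.6531 -0.1214  0.012 ]
[0.5557 0.0869 0.012 ]
```

View pics/t6.png

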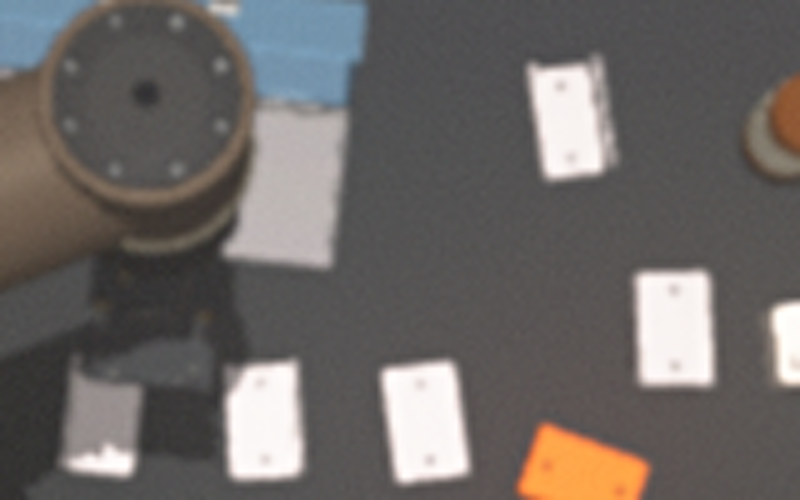

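```bash
python3 - <<'E'
from h import *
o=np.array([210,130])
for n,a,b,z in [("U3",(561,87),(571,157),.003),("D2",(674,290),(676,366),.028),("U2",(262,382),(266,459),.003),("D1",(420,384),(430,459),.028)]:
    print(n,gut("top",o+np.array(a)/5-.4,o+np.array(b)/5-.4,z))
E
python3 -m inch '[[[-0.1,0,0,0,0,-0.055],[-0.2,0,0,0,0,-0.11],[-0.3,0,0,0,0,-0.165],[-0.4,0,0,0,0,-0.22],[-0.4,0,0,0,0,-0.275],[-0.4,0,0,0,0,-0.33],[-0.4,0,0,0,0,-0.385],[-0.4,0,0,0,0,-0.44]]]' 80
python3 -m inch '[[[0,0,0,0,0,-0.055],[0,0.2,0,0,0,-0.055],[0,0.2,0,0,0,-0.055]]]'
python3 - <<'E'
from h import *
for c in ["wrist","top"]:
    f=arm.grab_frame(c); cv2.imwrite(f"pics/{c}7.png",cv2.resize(f,None,fx=1.5,fy=1.5))
s=arm.get_state(); print(s['q'],s['eef_pos'],s['ee_rot'],s['width'],s['force'])
E
```

```text
U3 (array([ 0.6441, -0.2856,  0.003 ]), np.float64(0.0536), np.float64(0.128))
D2 (array([ 0.4869, -0.3589,  0.028 ]), np.float64(0.0556), np.float64(0.009))
U2 (array([ 0.419 , -0.0615,  0.003 ]), np.float64(0.0567), np.float64(0.057))
D1 (array([ 0.4173, -0.1771,  0.028 ]), np.float64(0.0547), np.float64(0.129))
t: 9.68
eef_pos: [0.4297, 0.0079, 0.401]
ee_rot: [-3.141, -0.001, -3.052]
force: [0.1, -0.2, 0.1]
width: 0.0799
t: 10.05
eef_pos: [0.4298, 0.0494, 0.401]
ee_rot: [-3.141, -0.0, 3.065]
force: [0.1, -0.1, -0.0]
width: 0.08
[ 5.71682341e-01 -5.25942711e-02 -4.95666837e-01  9.05965398e-05
 -1.12885068e+00 -2.21914574e+00] [0.42923741 0.0480641  0.40088959] [-3.14084690e+00 -8.48821931e-04  3.06496406e+00] 0.0801675846041135 [ 0.34972779 -0.20708797 -0.03474287]
```

View pics/wrist7.png

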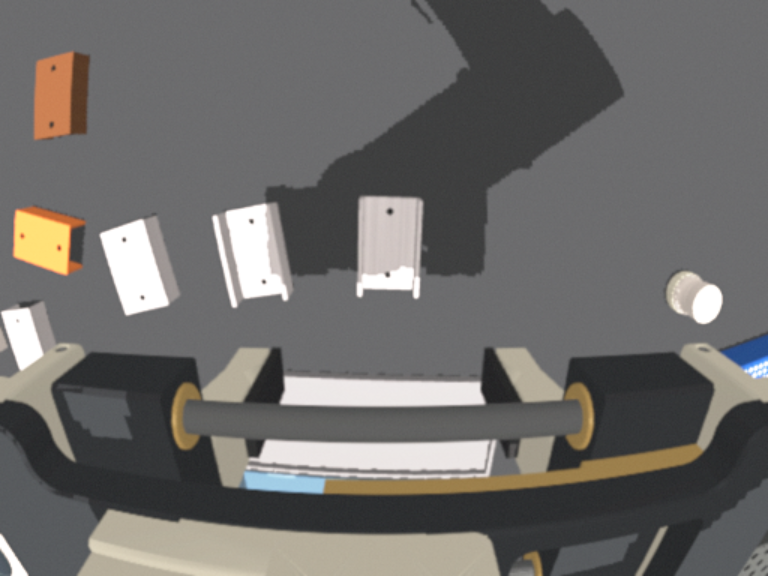

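View pics/top7.png

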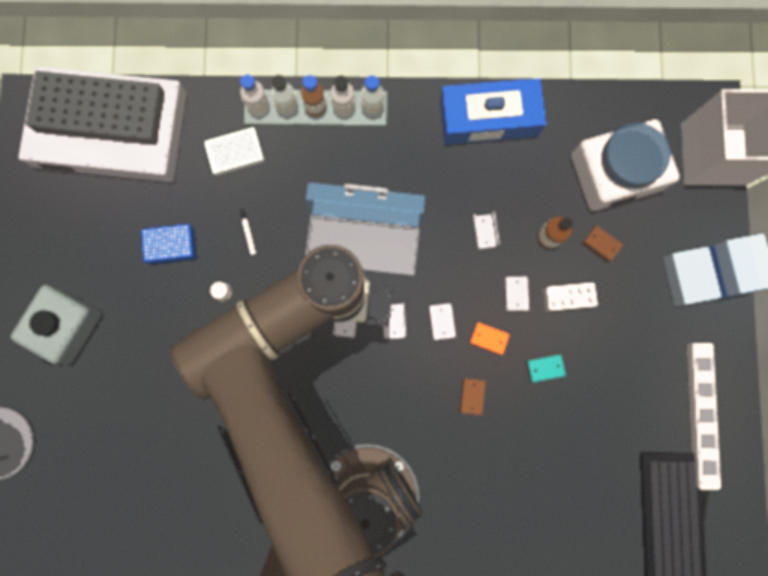

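```bash
python3 - <<'E'
from h import *
f=arm.grab_frame("top"); cv2.imwrite("pics/t8.png",cv2.resize(f[115:195,195:295],None,fx=8,fy=8,interpolation=cv2.INTER_CUBIC))
f=arm.grab_frame("wrist"); g=cv2.cvtColor(f,cv2.COLOR_BGR2GRAY)
for n,a,b,z in [("U1",(390,211),(388,274),.003),("U2",(252,221),(264,282),.003),("D1",(124,239),(143,298),.028)]:
    print(n,gut("wrist",np.array(a)/1.5,np.array(b)/1.5,z,g,w=3), gut("wrist",np.array(a)/1.5,np.array(b)/1.5,z))
pw=arm.camera_params("wrist")
print(px2w(pw,283/1.5,374/1.5,.012,True))
E
```

```text
U1 (array([0.4215, 0.0544, 0.003 ]), np.float64(0.0555), np.float64(-0.111)) (array([0.4207, 0.0533, 0.003 ]), np.float64(0.0555), np.float64(-0.105))
U2 (array([ 0.4193, -0.0622,  0.003 ]), np.float64(0.0561), np.float64(0.064)) (array([ 0.4187, -0.0632,  0.003 ]), np.float64(0.0562), np.float64(0.056))
D1 (array([ 0.4174, -0.1793,  0.028 ]), np.float64(0.056), np.float64(0.134)) (array([ 0.417 , -0.1801,  0.028 ]), np.float64(0.0573), np.float64(0.141))
[ 0.5354447  -0.05571663  0.012     ]
```

View pics/t8.png

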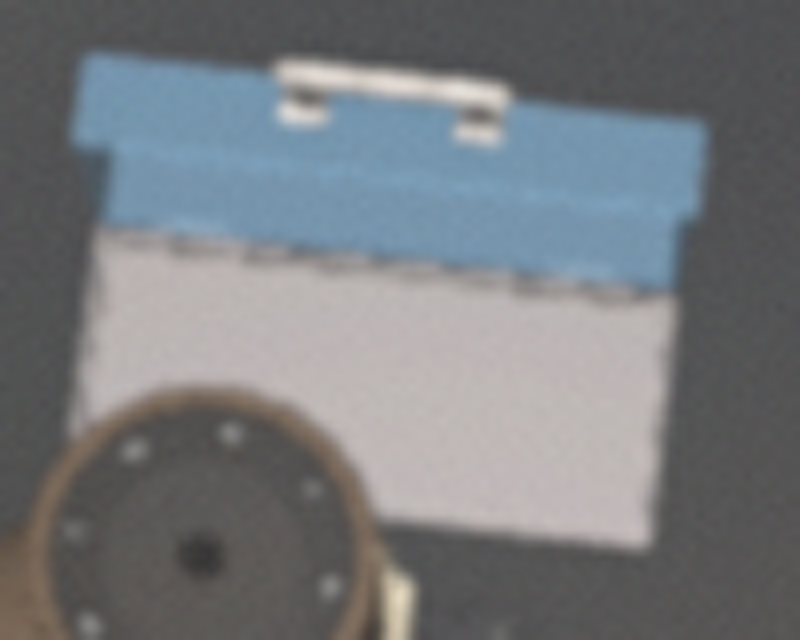

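```bash
python3 - <<'E'
from h import *
p=arm.camera_params("top")
P={k:px2w(p,195+u/8-.44,115+v/8-.44,.012) for k,u,v in [("BL",97,228),("BR",680,292),("FR",650,549),("Fm",400,522)]}
for k in P: print(k,P[k].round(4))
d=P["BL"]-P["BR"]; print("w",np.hypot(*d[:2]),np.arctan2(-d[0],d[1]))
d=P["Fm"]-P["FR"]; print(np.arctan2(-d[0],d[1]))
d=P["BR"]-P["FR"]; print("dep",np.hypot(*d[:2]),np.arctan2(d[1],d[0]))
E
```

```text
BL [0.6797 0.1474 0.012 ]
BR [ 0.6518 -0.1237  0.012 ]
FR [ 0.5311 -0.11    0.012 ]
Fm [0.5427 0.0051 0.012 ]
w 0.272515955352674 -0.10272720800657621
-0.10007517900513965
dep 0.12143968415909671 -0.11307410316636973
```

```bash
python3 -m inch '[[[-0.035,0.032,-0.3,0,0,-0.01],[-0.035,0.032,-0.6,0,0,-0.01],[-0.035,0.032,-0.85,0,0,-0.01],[-0.035,0.032,-0.85,0,0,-0.01],[-0.035,0.032,-0.85,0,0,-0.01]]]' 75
python3 - <<'E'
from h import *
f=arm.grab_frame("wrist"); cv2.imwrite("pics/w9.png",cv2.resize(f,None,fx=1.5,fy=1.5))
s=arm.get_state(); print(s['q'],s['eef_pos'],s['ee_rot'],s['width'],s['force'])
E
```

```text
t: 10.88
eef_pos: [0.4223, 0.0541, 0.2327]
ee_rot: [3.141, 0.001, 3.033]
force: [-0.3, 0.3, 0.5]
width: 0.0747
[ 5.95071771e-01  1.47597156e-01 -7.44377510e-01  6.81167008e-04
 -6.75851011e-01 -2.27538470e+00] [0.42245415 0.05425523 0.23317496] [3.13999442e+00 2.54020829e-03 3.03260482e+00] 0.07527032395396957 [0.17877696 0.4446652  0.51847649]
```

View pics/w9.png

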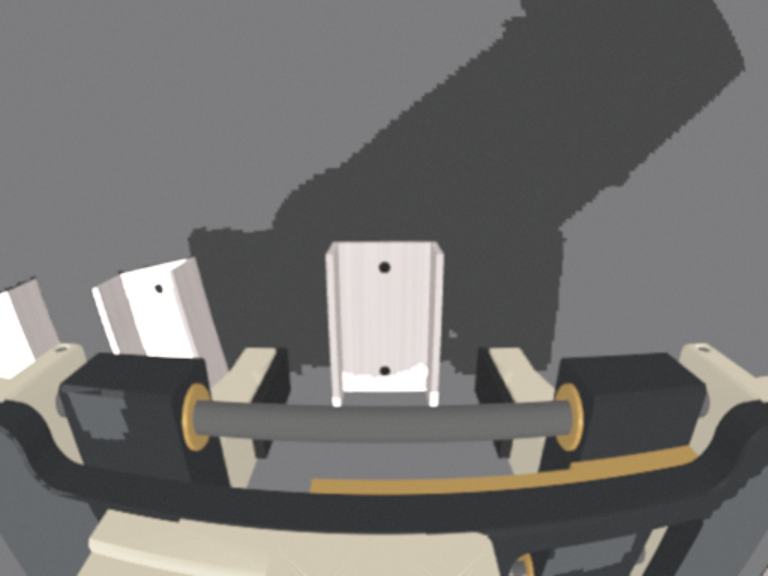

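```bash
python3 -m inch '[[[0,0,-0.1,0,0,0],[0,0,-0.2,0,0,0],[0,0,-0.25,0,0,0],[0,0,-0.25,0,0,0]]]'
python3 -m inch '[[[0,0,0,0,0,0],[0,0,0,0,0,0],[0,0,0,0,0,0],[0,0,0,0,0,0]]]' 30 25
python3 -m inch '[[[0,0,0.1,0,0,0],[0,0,0.3,0,0,0],[0,0,0.3,0,0,0]]]'
python3 - <<'E'
from h import *
f=arm.grab_frame("wrist"); cv2.imwrite("pics/w10.png",f)
s=arm.get_state(); print(s['eef_pos'],s['ee_rot'],s['width'],s['force'])
E
```

```text
t: 11.42
eef_pos: [0.4217, 0.0541, 0.1819]
ee_rot: [3.141, 0.001, 3.033]
force: [0.0, 0.8, 0.4]
width: 0.0752
t: 11.92
eef_pos: [0.4216, 0.0541, 0.1816]
ee_rot: [3.141, 0.001, 3.033]
force: [-2.1, 0.3, 6.4]
width: 0.0499
t: 12.3
eef_pos: [0.4222, 0.0544, 0.2435]
ee_rot: [3.139, 0.004, 3.033]
force: [-0.2, 0.2, -0.4]
width: 0.0498
[0.4215955  0.0541128  0.24220772] [3.13957271e+00 2.26410985e-03 3.03255667e+00] 0.04975437679815782 [ 0.41827787  0.2036213  -1.37720179]
```

View pics/w10.png

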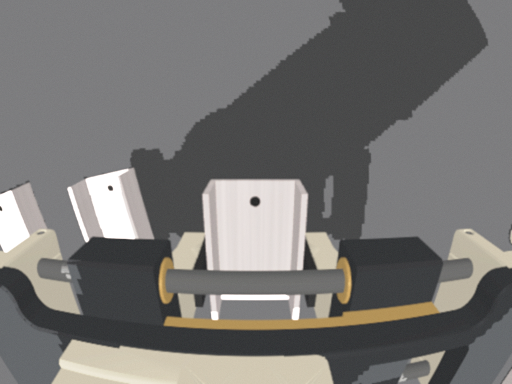

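```bash
python3 -m inch '[[[0.2,0.05,0,0,0,0],[0.45,0.1,0,0,0,0.003],[0.7,0.16,0,0,0,0.003],[0.87,0.19,0,0,0,0.003],[0.95,0.208,0,0,0,0.003],[0.95,0.208,0,0,0,0.003],[0.95,0.208,0,0,0,0.003]]]'
python3 - <<'E'
from h import *
f=arm.grab_frame("wrist"); cv2.imwrite("pics/w11.png",cv2.resize(f,None,fx=1.5,fy=1.5))
s=arm.get_state(); print(s['eef_pos'],s['ee_rot'],s['width'],s['force'])
E
```

```text
t: 13.22
eef_pos: [0.6104, 0.0952, 0.24]
ee_rot: [-3.141, -0.002, 3.042]
force: [0.3, -0.2, -0.4]
width: 0.0499
[0.61043428 0.09525658 0.24048138] [-3.14089835e+00 -1.56274046e-03  3.04191191e+00] 0.04954832505504483 [-0.4849184   0.53458028 -1.11579666]
```

View pics/w11.png

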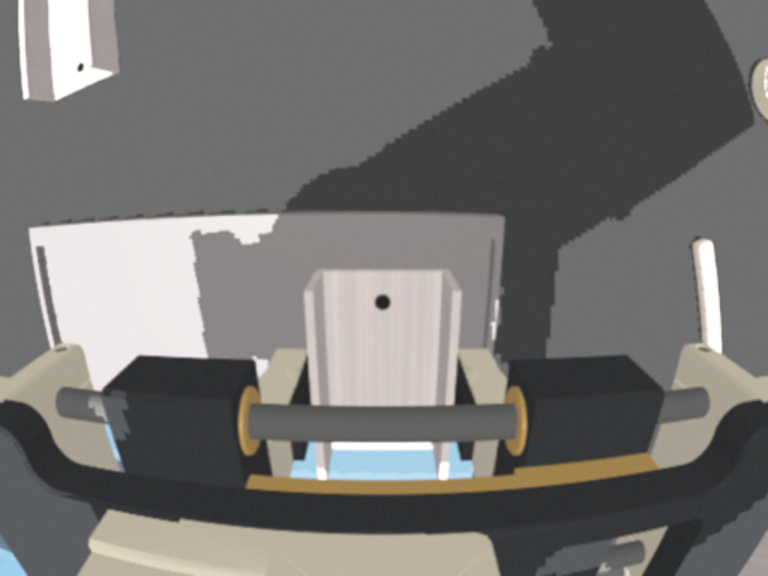

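```bash
python3 - <<'E'
from h import *
p=arm.camera_params("wrist")
a=px2w(p,32/1.5,229/1.5,.012,True);b=px2w(p,503/1.5,216/1.5,.012,True)
d=b-a;print(a,b,np.hypot(*d[:2]),np.arctan2(-d[0],d[1]),(a+b)/2)
xh=np.array([.995,-.0998]);print("floor centre",((a+b)/2)[:2]+.063*xh)
E
python3 -m inch '[[[0,0,-0.1,0,0,0],[0,0,-0.2,0,0,0],[0,0,-0.25,0,0,0],[0,0,-0.265,0,0,0],[0,0,-0.265,0,0,0]]]'
```

```text
[ 0.53359273 -0.10749798  0.012     ] [0.56122881 0.15797376 0.012     ] 0.2669063413250769 -0.10372812238430354 [0.54741077 0.02523789 0.012     ]
floor centre [0.61009577 0.01895049]
t: 13.9
eef_pos: [0.6114, 0.0956, 0.1887]
ee_rot: [3.141, 0.0, 3.042]
force: [-0.1, 0.5, 0.4]
width: 0.0497
```

```bash
python3 -m inch '[[[0,0,-0.006,0,0,0],[0,0,-0.012,0,0,0],[0,0,-0.012,0,0,0]]]'
python3 -m inch '[[[0,0,0,0,0,0],[0,0,0,0,0,0],[0,0,0.1,0,0,0],[0,0,0.3,0,0,0],[0,0,0.6,0,0,0],[-0.3,-0.2,0.7,0,0,0]]]' 64
python3 - <<'E'
from h import *
f=arm.grab_frame("wrist"); cv2.imwrite("pics/w12.png",cv2.resize(f,None,fx=1.5,fy=1.5))
s=arm.get_state(); print(s['eef_pos'],s['ee_rot'],s['width'],s['force'])
E
```

```text
t: 14.28
eef_pos: [0.6114, 0.0955, 0.186]
ee_rot: [3.141, 0.0, 3.042]
force: [-0.2, -0.7, -0.5]
width: 0.0499
t: 15.02
eef_pos: [0.5641, 0.0636, 0.3265]
ee_rot: [3.139, 0.007, 3.044]
force: [-1.0, -0.7, -0.3]
width: 0.0641
[0.55621753 0.05897958 0.32633198] [3.13958141e+00 1.61908146e-03 3.04109104e+00] 0.06388181944725163 [-11.97563196  -4.01264472  -3.19310593]
```

View pics/w12.png

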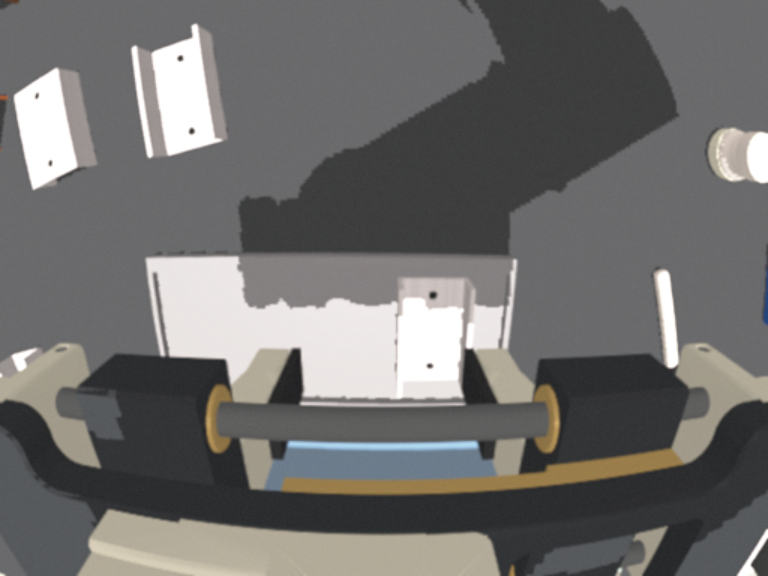

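```bash
python3 - <<'E'
from h import *
f=arm.grab_frame("wrist"); g=cv2.cvtColor(f,cv2.COLOR_BGR2GRAY)
for n,a,b,z in [("U1p",(433,295),(430,366),.007),("U2",(180,58),(192,131),.003),("D1",(37,96),(50,163),.028)]:
    print(n,gut("wrist",np.array(a)/1.5,np.array(b)/1.5,z,g,w=3))
s=arm.get_state(); print(s['eef_pos'],s['ee_rot'][2])
E
```

```text
U1p (array([nan, nan, nan]), np.float64(nan), np.float64(nan))
U2 (array([nan, nan, nan]), np.float64(nan), np.float64(nan))
D1 (array([nan, nan, nan]), np.float64(nan), np.float64(nan))
[0.55798804 0.06004941 0.32524873] 3.04083117020608h.py:22: RuntimeWarning: invalid value encountered in scalar divide
  return u0+(wt*xx).sum()/wt.sum(), v0+(wt*yy).sum()/wt.sum()
```

```bash
python3 - <<'E'
from h import *
f=arm.grab_frame("wrist"); g=cv2.cvtColor(f,cv2.COLOR_BGR2GRAY)
cv2.imwrite("pics/w13.png",cv2.resize(f,None,fx=1.5,fy=1.5))
np.save("w13.npy",f)
s=arm.get_state(); print(s['eef_pos'],s['ee_rot'][2])
E
```

```text
[0.55955318 0.06096402 0.32452558] 3.0412298436597194
```

View pics/w13.png

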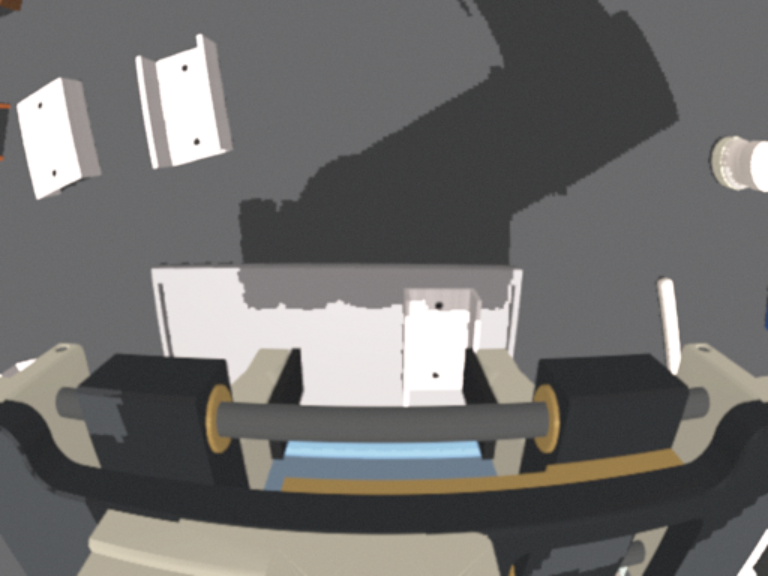

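```bash
python3 - <<'E'
from h import *
f=np.load("w13.npy"); g=cv2.cvtColor(f,cv2.COLOR_BGR2GRAY)
for n,a,b,z in [("U1p",(439,306),(436,376),.007),("U2",(184,68),(197,142),.003),("D1",(40,105),(55,173),.028)]:
    print(n,gut("wrist",np.array(a)/1.5,np.array(b)/1.5,z,g,w=3),gut("wrist",np.array(a)/1.5,np.array(b)/1.5,z))
p=arm.camera_params("wrist"); a=px2w(p,154/1.5,269/1.5,.012,True);b=px2w(p,522/1.5,270/1.5,.012,True)
d=b-a;print(a,b,np.hypot(*d[:2]),np.arctan2(-d[0],d[1]),((a+b)/2)[:2]+.063*np.array([.995,-.0998]))
s=arm.get_state(); print(s['eef_pos'],s['ee_rot'][2])
E
```

```text
U1p (array([0.6127, 0.0957, 0.007 ]), np.float64(0.0558), np.float64(-0.1)) (array([0.6136, 0.0964, 0.007 ]), np.float64(0.0562), np.float64(-0.093))
U2 (array([ 0.421 , -0.0609,  0.003 ]), np.float64(0.0559), np.float64(0.063)) (array([ 0.4216, -0.0607,  0.003 ]), np.float64(0.0563), np.float64(0.076))
D1 (array([ 0.4194, -0.1775,  0.028 ]), np.float64(0.0557), np.float64(0.131)) (array([ 0.4199, -0.1765,  0.028 ]), np.float64(0.0563), np.float64(0.148))
[ 0.53488854 -0.10637453  0.012     ] [0.5634365  0.15911307 0.012     ] 0.26701807692163976 -0.10711868929393052 [0.61184752 0.02008187]
[0.55955318 0.06096402 0.32452558] 3.0412298436597194
```

```bash
python3 -m inch '[[[-0.2,-0.15,0,0,0,0.02],[-0.4,-0.3,0,0,0,0.04],[-0.55,-0.46,-0.1,0,0,0.052],[-0.7,-0.614,-0.3,0,0,0.052],[-0.7,-0.614,-0.46,0,0,0.052],[-0.7,-0.614,-0.46,0,0,0.052],[-0.7,-0.614,-0.46,0,0,0.052],[-0.7,-0.614,-0.46,0,0,0.052]]]' 75
python3 - <<'E'
from h import *
f=arm.grab_frame("wrist"); cv2.imwrite("pics/w14.png",f)
s=arm.get_state(); print(s['eef_pos'],s['ee_rot'],s['width'],s['force'])
E
```

```text
t: 16.18
eef_pos: [0.4222, -0.0602, 0.2316]
ee_rot: [3.141, 0.002, -3.077]
force: [-0.5, 0.3, -0.2]
width: 0.0748
[ 0.42203872 -0.06022839  0.23152999] [ 3.14121390e+00  1.93756687e-03 -3.07710534e+00] 0.07502235641533044 [-0.75401208  0.05670116  0.14846624]
```

View pics/w14.png

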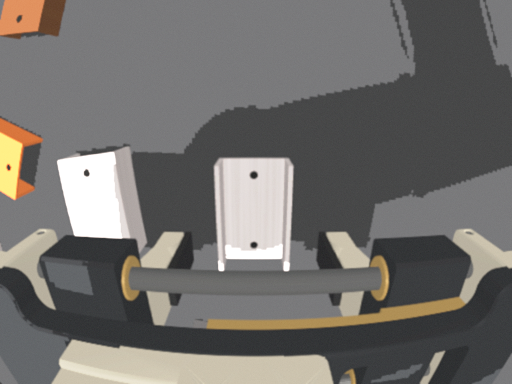

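```bash
python3 -m inch '[[[-0.01,-0.006,-0.1,0,0,0],[-0.01,-0.006,-0.2,0,0,0],[-0.01,-0.006,-0.246,0,0,0],[-0.01,-0.006,-0.246,0,0,0]]]'
python3 -m inch '[[[0,0,0,0,0,0],[0,0,0,0,0,0],[0,0,0,0,0,0],[0,0,0,0,0,0]]]' 30 25
python3 -m inch '[[[0,0,0.1,0,0,0],[0,0,0.3,0,0,0],[0,0,0.3,0,0,0],[0,0,0.3,0,0,0]]]'
```

```text
t: 16.73
eef_pos: [0.4194, -0.0618, 0.1813]
ee_rot: [-3.141, -0.001, -3.077]
force: [0.2, 0.4, 0.9]
width: 0.0749
t: 17.23
eef_pos: [0.4194, -0.0618, 0.1817]
ee_rot: [3.141, 0.001, -3.078]
force: [-1.6, 1.1, 5.2]
width: 0.0501
t: 17.73
eef_pos: [0.4189, -0.062, 0.2411]
ee_rot: [3.141, 0.0, -3.078]
force: [0.0, -0.3, -0.3]
width: 0.0495
```

```bash
python3 -m inch '[[[0.22,0.1,0,0,0,-0.02],[0.47,0.2,0,0,0,-0.04],[0.7,0.3,0,0,0,-0.052],[0.87,0.38,0,0,0,-0.052],[0.927,0.401,0,0,0,-0.052],[0.927,0.401,0,0,0,-0.052],[0.927,0.401,0,0,0,-0.052]]]'
python3 -m inch '[[[0,0,-0.1,0,0,0],[0,0,-0.2,0,0,0],[0,0,-0.25,0,0,0],[0,0,-0.262,0,0,0],[0,0,-0.262,0,0,0]]]'
python3 - <<'E'
from h import *
f=arm.grab_frame("wrist"); cv2.imwrite("pics/w15.png",f)
s=arm.get_state(); print(s['eef_pos'],s['ee_rot'],s['width'],s['force'])
E
```

```text
t: 18.6
eef_pos: [0.6035, 0.0178, 0.2407]
ee_rot: [-3.141, -0.002, 3.042]
force: [-0.1, -0.2, -1.2]
width: 0.0494
t: 19.23
eef_pos: [0.6047, 0.0183, 0.1895]
ee_rot: [3.141, 0.001, 3.042]
force: [0.7, 0.6, -1.4]
width: 0.0496
[0.60484401 0.01833557 0.18966831] [3.14129134e+00 9.46463753e-04 3.04215371e+00] 0.04990891779148835 [ 0.05670692 -0.35454487 -0.13490556]
```

View pics/w15.png

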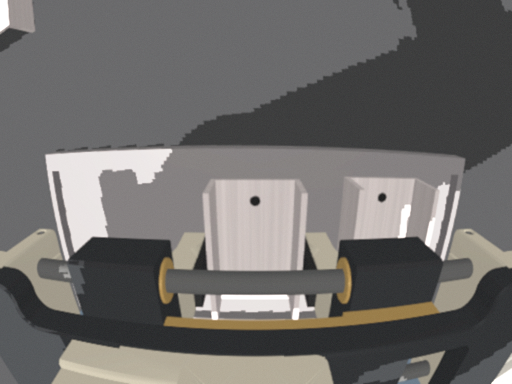

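```bash
python3 -m inch '[[[0,0,-0.008,0,0,0],[0,0,-0.016,0,0,0],[0,0,-0.016,0,0,0]]]'
python3 -m inch '[[[0,0,0,0,0,0],[0,0,0,0,0,0],[0,0,0.1,0,0,0],[0,0,0.3,0,0,0],[0,0,0.6,0,0,0],[-0.1,-0.3,0.7,0,0,0],[-0.1,-0.6,0.7,0,0,0]]]' 58
python3 -m inch '[[[-0.1,-0.3,0,0,0,0],[-0.1,-0.6,0,0,0,0],[-0.1,-0.8,0,0,0,0],[-0.1,-0.8,0,0,0,0],[-0.1,-0.8,0,0,0,0]]]' 75
python3 - <<'E'
from h import *
f=arm.grab_frame("wrist"); cv2.imwrite("pics/w16.png",cv2.resize(f,None,fx=1.5,fy=1.5)); np.save("w16.npy",f)
f=arm.grab_frame("top"); cv2.imwrite("pics/t16.png",cv2.resize(f,None,fx=1.5,fy=1.5))
s=arm.get_state(); print(s['eef_pos'],s['ee_rot'],s['width'],s['force'])
E
```

```text
t: 19.65
eef_pos: [0.6047, 0.0184, 0.1858]
ee_rot: [3.141, 0.0, 3.042]
force: [-0.2, -0.1, -1.5]
width: 0.0503
t: 20.52
eef_pos: [0.5843, -0.1011, 0.3286]
ee_rot: [3.141, 0.004, 3.045]
force: [2.3, -1.0, -0.3]
width: 0.0577
t: 21.15
eef_pos: [0.5645, -0.2607, 0.3256]
ee_rot: [3.141, -0.0, 3.041]
force: [0.6, 0.9, 0.9]
width: 0.0753
[ 0.56474568 -0.25989749  0.32579347] [3.14148904e+00 6.76198512e-06 3.04291037e+00] 0.07495462699754875 [-0.1771316   0.57331245 -0.67772204]
```

View pics/w16.png

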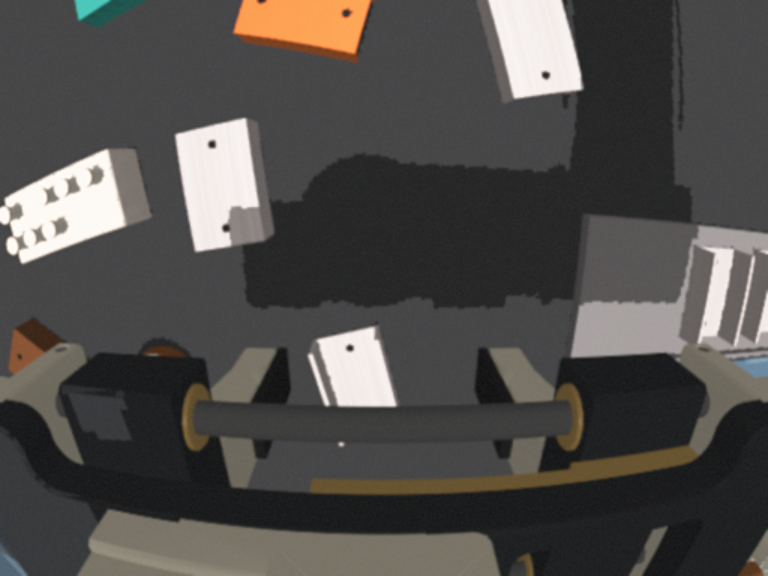

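View pics/t16.png

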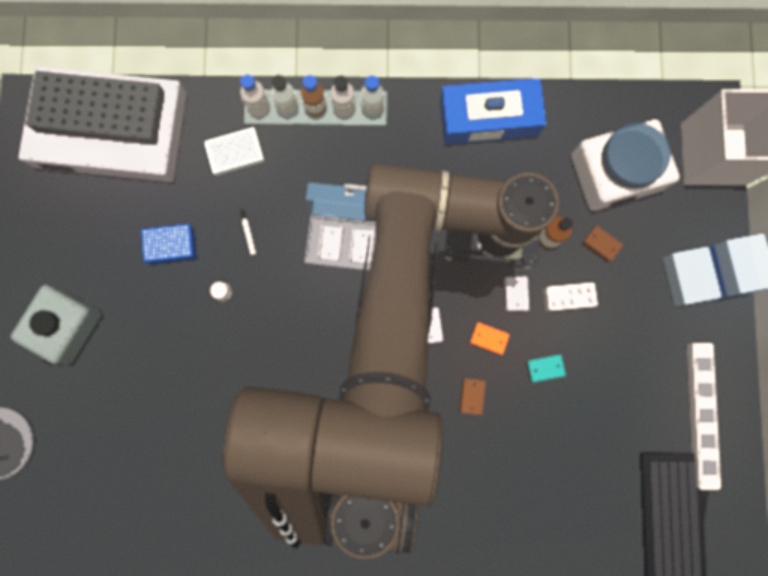

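```bash
python3 - <<'E'
from h import *
f=np.load("w16.npy"); g=cv2.cvtColor(f,cv2.COLOR_BGR2GRAY); p=arm.camera_params("wrist")
print(px2w(p,*hole(g,349/1.5,348/1.5,3),.003,True), px2w(p,349/1.5,348/1.5,.003,True))
print("D2",gut("wrist",np.array([212,144])/1.5,np.array([226,228])/1.5,.028,g,w=3))
ps=arm.camera_params("scene");pt=arm.camera_params("top")
# bottle cap centre top z .15 ; top0 crop cap (597,58)/3.2+(190,130); scene_crop cap (112,150)/3+(80,120)
print(px2w(pt,190+597/3.2,130+58/3.2,.147),px2w(ps,80+112/3,120+150/3,.147))
f=arm.grab_frame("scene")
for r in arm.search_frame("buffer","scene"): print(r['box'],r['score'])
cv2.imwrite("pics/s16.png",cv2.resize(f[100:300,80:340],None,fx=3,fy=3))
for pr,b in [(pt,0)]:pass
E
```

```text
[ 0.61799713 -0.29017288  0.003     ] [ 0.61844355 -0.29042797  0.003     ]
D2 (array([ 0.4875, -0.3593,  0.028 ]), np.float64(0.056), np.float64(0.031))
[ 0.63427394 -0.44484748  0.147     ] [ 0.63051388 -0.44162201  0.147     ]
[108.2, 166.4, 135.7, 211.3] 0.77
```

View pics/s16.png

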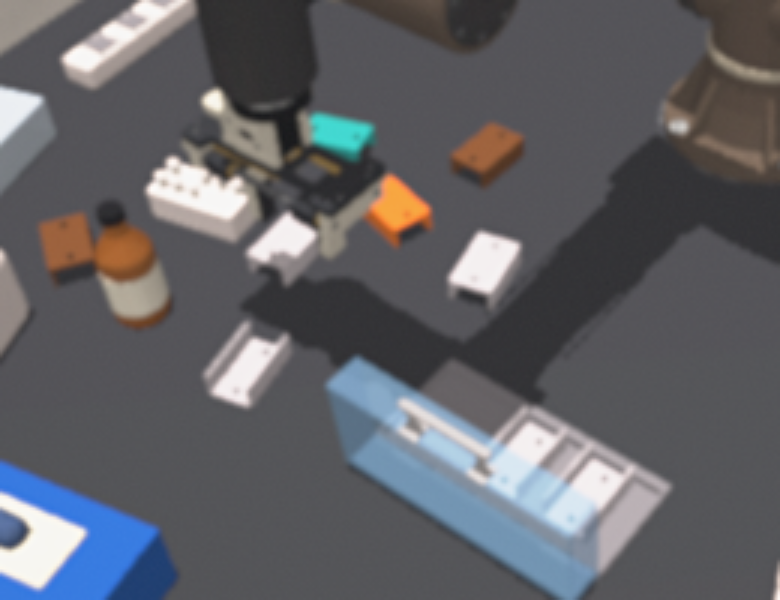

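```bash
python3 -m inch '[[[0.2,-0.07,0,0,0,0.03],[0.4,-0.131,-0.1,0,0,0.06],[0.4,-0.131,-0.3,0,0,0.072],[0.4,-0.131,-0.44,0,0,0.072],[0.4,-0.131,-0.44,0,0,0.072],[0.4,-0.131,-0.44,0,0,0.072]]]'
python3 - <<'E'
from h import *
f=arm.grab_frame("wrist"); cv2.imwrite("pics/w17.png",cv2.resize(f,None,fx=1.5,fy=1.5)); np.save("w17.npy",f)
s=arm.get_state(); print(s['eef_pos'],s['ee_rot'],s['width'],s['force'])
E
```

```text
t: 22.1
eef_pos: [0.6454, -0.2865, 0.2392]
ee_rot: [-3.141, 0.001, -3.014]
force: [0.4, 0.7, 1.0]
width: 0.075
[ 0.64546295 -0.28663085  0.23972106] [-3.14043451e+00  2.40183981e-03 -3.01401780e+00] 0.07513006398956187 [0.36386924 0.74626919 0.59654346]
```

View pics/w17.png

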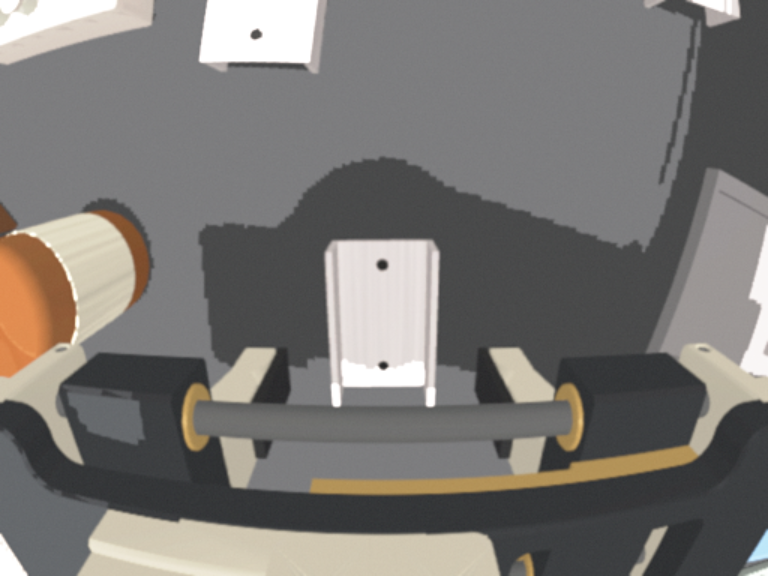

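Centred and square; the bottle is clear of the body. Descend, grasp, lift.

```bash
python3 -m inch '[[[0,0,-0.1,0,0,0],[0,0,-0.2,0,0,0],[0,0,-0.28,0,0,0],[0,0,-0.285,0,0,0],[0,0,-0.285,0,0,0]]]'
python3 -m inch '[[[0,0,0,0,0,0],[0,0,0,0,0,0],[0,0,0,0,0,0],[0,0,0,0,0,0]]]' 30 25
python3 -m inch '[[[0,0,0.1,0,0,0],[0,0,0.3,0,0,0],[0,0,0.5,0,0,0],[0,0,0.5,0,0,0],[0,0,0.5,0,0,0]]]'
```

```text
t: 22.78
eef_pos: [0.6446, -0.2869, 0.1801]
ee_rot: [3.141, -0.001, -3.015]
force: [0.9, 0.2, 0.5]
width: 0.0749
t: 23.28
eef_pos: [0.6447, -0.2869, 0.181]
ee_rot: [-3.142, 0.0, -3.015]
force: [-0.6, 0.1, 1.7]
width: 0.0499
t: 23.9
eef_pos: [0.6444, -0.2868, 0.2815]
ee_rot: [3.141, 0.001, -3.015]
force: [-0.3, 0.1, -1.8]
width: 0.0499
```

```bash
python3 -m inch '[[[-0.12,0,0,0,0,-0.03],[-0.237,0.1,0,0,0,-0.06],[-0.237,0.35,0,0,0,-0.072],[-0.237,0.6,0,0,0,-0.072],[-0.237,0.8,0,0,0,-0.072],[-0.237,0.8,0,0,0,-0.072]]]'
python3 -m inch '[[[0,0.2,0,0,0,0],[0,0.338,0,0,0,0],[0,0.338,-0.2,0,0,0],[0,0.338,-0.2,0,0,0],[0,0.338,-0.2,0,0,0]]]'
python3 - <<'E'
from h import *
f=arm.grab_frame("wrist"); cv2.imwrite("pics/w18.png",cv2.resize(f,None,fx=1.5,fy=1.5)); np.save("w18.npy",f)
s=arm.get_state(); print(s['eef_pos'],s['ee_rot'],s['width'],s['force'])
E
```

```text
t: 24.65
eef_pos: [0.5969, -0.1244, 0.28]
ee_rot: [3.142, -0.002, 3.045]
force: [-0.4, -0.2, -1.1]
width: 0.0496
t: 25.28
eef_pos: [0.5975, -0.0599, 0.2411]
ee_rot: [-3.141, -0.001, 3.042]
force: [0.6, -0.5, -0.3]
width: 0.0496
[ 0.59776802 -0.05986909  0.24164842] [-3.14137718e+00  7.47784078e-04  3.04161439e+00] 0.049716732881421304 [ 0.10578794 -0.27114566 -0.04924741]
```

View pics/w18.png

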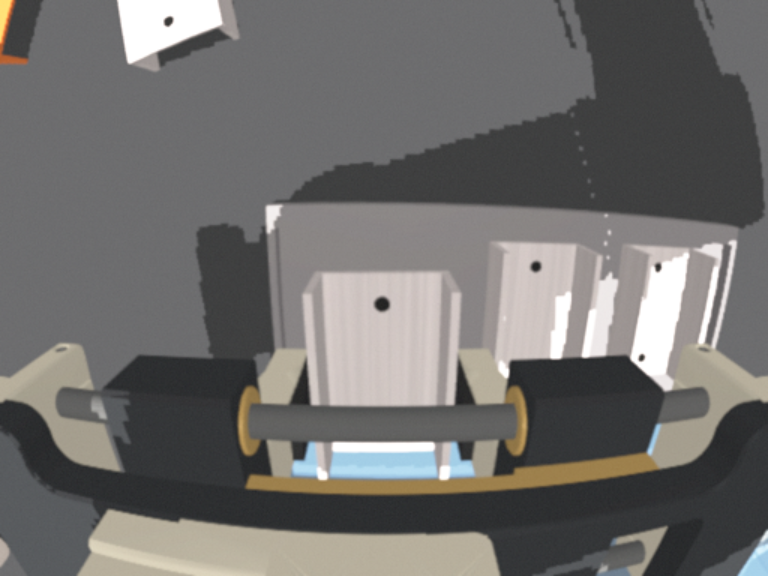

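```bash
python3 -m inch '[[[0,0,-0.1,0,0,0],[0,0,-0.2,0,0,0],[0,0,-0.25,0,0,0],[0,0,-0.267,0,0,0],[0,0,-0.275,0,0,0],[0,0,-0.275,0,0,0]]]'
python3 -m inch '[[[0,0,0,0,0,0],[0,0,0,0,0,0],[0,0,0.1,0,0,0],[0,0,0.3,0,0,0],[0,0,0.6,0,0,0],[-0.2,0.1,0.75,0,0,0],[-0.4,0.3,0.8,0,0,0]]]' 58
python3 -m inch '[[[-0.2,0,0,0,0,0],[-0.4,0,0,0,0,0],[-0.4,0,0,0,0,0],[-0.4,0,0,0,0,0]]]'
python3 - <<'E'
from h import *
f=arm.grab_frame("wrist"); cv2.imwrite("pics/w19.png",cv2.resize(f,None,fx=1.5,fy=1.5)); np.save("w19.npy",f)
s=arm.get_state(); print(s['eef_pos'],s['ee_rot'],s['width'],s['force'])
E
```

```text
t: 26.08
eef_pos: [0.5975, -0.0593, 0.1863]
ee_rot: [3.141, 0.001, 3.042]
force: [-0.9, -0.0, -0.7]
width: 0.0496
t: 26.95
eef_pos: [0.5169, 0.0006, 0.348]
ee_rot: [3.14, 0.004, 3.04]
force: [0.6, 2.3, -0.1]
width: 0.0576
t: 27.45
eef_pos: [0.4376, 0.0009, 0.3464]
ee_rot: [3.141, 0.002, 3.043]
force: [0.5, 0.2, 0.6]
width: 0.058
[0.43794175 0.00088824 0.34616634] [3.14124003e+00 1.05521541e-03 3.04227534e+00] 0.05815078820260669 [ 0.29769691  0.40963221 -0.41379285]
```

View pics/w19.png

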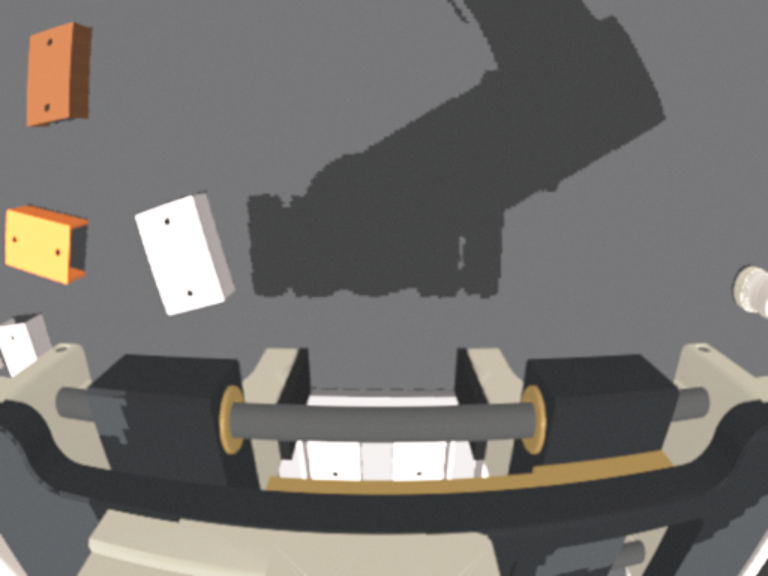

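```bash
python3 - <<'E'
from h import *
f=np.load("w19.npy"); g=cv2.cvtColor(f,cv2.COLOR_BGR2GRAY)
print("D1",gut("wrist",np.array([167,222])/1.5,np.array([190,293])/1.5,.028,g,w=3))
f=arm.grab_frame("top"); cv2.imwrite("pics/t19.png",cv2.resize(f[115:195,195:295],None,fx=8,fy=8,interpolation=cv2.INTER_CUBIC))
E
```

```text
D1 (array([ 0.4077, -0.1478,  0.028 ]), np.float64(0.0562), np.float64(0.13))
```

View pics/t19.png

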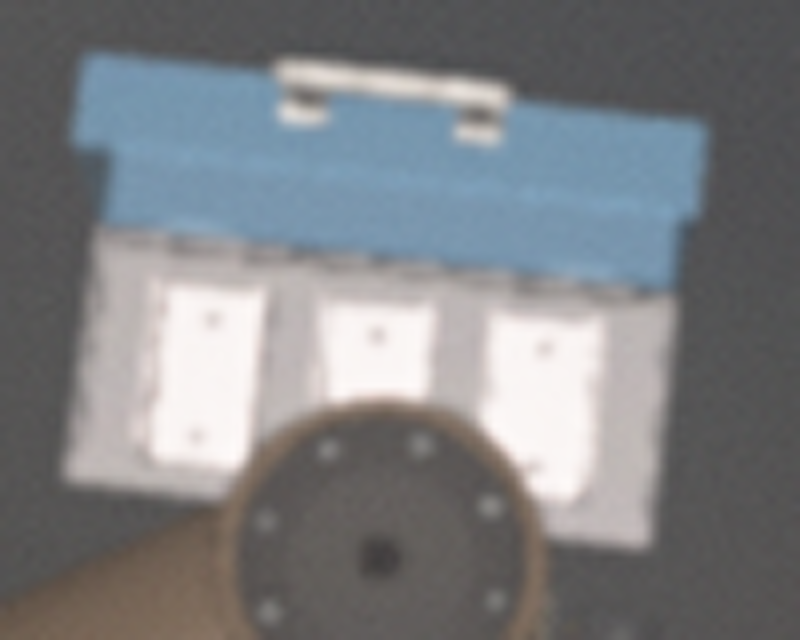

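```bash
python3 -m inch '[[[-0.05,-0.25,0,0,0,0.03],[-0.1,-0.5,-0.1,0,0,0.06],[-0.15,-0.743,-0.3,0,0,0.073],[-0.15,-0.743,-0.53,0,0,0.073],[-0.15,-0.743,-0.53,0,0,0.073],[-0.15,-0.743,-0.53,0,0,0.073],[-0.15,-0.743,-0.53,0,0,0.073]]]' 75
python3 - <<'E'
from h import *
f=arm.grab_frame("wrist"); cv2.imwrite("pics/w20.png",cv2.resize(f,None,fx=1.5,fy=1.5)); np.save("w20.npy",f)
s=arm.get_state(); print(s['q'],s['eef_pos'],s['ee_rot'],s['width'],s['force'])
E
```

```text
t: 28.42
eef_pos: [0.4085, -0.1474, 0.2414]
ee_rot: [-3.141, 0.003, -3.01]
force: [-0.6, -0.0, -0.2]
width: 0.0749
[ 1.11389184e-01  1.46580896e-01 -7.18165195e-01  2.70242637e-04
 -7.03055381e-01 -1.55139238e+00] [ 0.40821651 -0.14737131  0.24127472] [-3.14135924e+00  2.99087048e-03 -3.01059327e+00] 0.07494219537453489 [-0.11268542  0.24199949 -0.11525668]
```

View pics/w20.png

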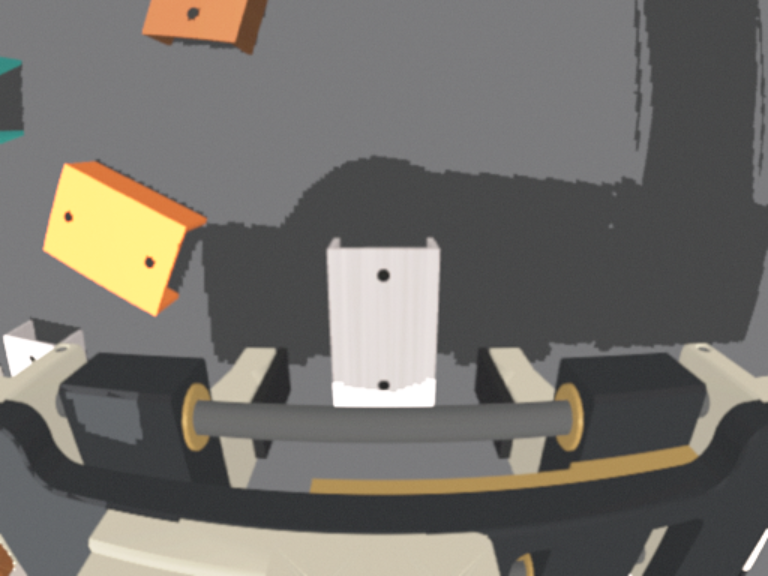

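```bash
python3 -m inch '[[[0,0,-0.1,0,0,0],[0,0,-0.2,0,0,0],[0,0,-0.27,0,0,0],[0,0,-0.283,0,0,0],[0,0,-0.283,0,0,0]]]'
python3 -m inch '[[[0,0,0,0,0,0],[0,0,0,0,0,0],[0,0,0,0,0,0],[0,0,0,0,0,0]]]' 30 25
python3 -m inch '[[[0,0,0.1,0,0,0],[0,0,0.3,0,0,0],[0,0,0.5,0,0,0],[0,0,0.5,0,0,0],[0,0,0.5,0,0,0]]]'
```

```text
t: 29.1
eef_pos: [0.4078, -0.1476, 0.1839]
ee_rot: [-3.141, 0.001, -3.011]
force: [-0.2, 0.2, -0.2]
width: 0.0753
t: 29.6
eef_pos: [0.4074, -0.1479, 0.1834]
ee_rot: [-3.142, 0.0, -3.012]
force: [-1.4, 1.8, 4.2]
width: 0.05
t: 30.22
eef_pos: [0.4068, -0.1479, 0.2827]
ee_rot: [3.141, -0.0, -3.012]
force: [-0.5, -0.4, -1.7]
width: 0.0499
```

```bash
python3 -m inch '[[[0.22,0.14,0,0,0,-0.03],[0.45,0.29,0,0,0,-0.06],[0.68,0.44,0,0,0,-0.073],[0.87,0.57,0,0,0,-0.073],[0.97,0.637,0,0,0,-0.073],[0.97,0.637,-0.1,0,0,-0.073],[0.97,0.637,-0.1,0,0,-0.073],[0.97,0.637,-0.1,0,0,-0.073]]]'
python3 - <<'E'
from h import *
f=arm.grab_frame("wrist"); cv2.imwrite("pics/w21.png",cv2.resize(f,None,fx=1.5,fy=1.5)); np.save("w21.npy",f)
s=arm.get_state(); print(s['eef_pos'],s['ee_rot'],s['width'],s['force'])
E
```

```text
t: 31.22
eef_pos: [0.601, -0.0207, 0.2625]
ee_rot: [-3.141, -0.002, 3.042]
force: [0.1, 0.0, -0.5]
width: 0.0501
[ 0.60119323 -0.02070194  0.26314078] [-3.14127468e+00 -3.98715022e-04  3.04190455e+00] 0.04957197330111895 [ 0.74690097  0.07152127 -0.88397159]
```

View pics/w21.png

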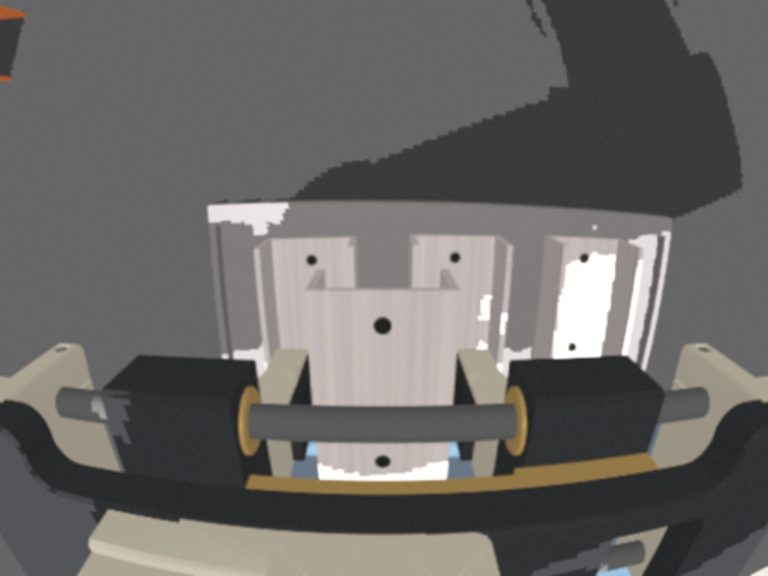

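```bash
python3 -m inch '[[[0,0,-0.1,0,0,0],[0,0,-0.18,0,0,0],[0,0,-0.24,0,0,0],[0,0,-0.29,0,0,0],[0,0,-0.32,0,0,0],[0,0,-0.34,0,0,0],[0,0,-0.35,0,0,0],[0,0,-0.35,0,0,0]]]'
python3 - <<'E'
from h import *
f=arm.grab_frame("wrist"); cv2.imwrite("pics/w22.png",cv2.resize(f,None,fx=1.5,fy=1.5))
s=arm.get_state(); print(s['eef_pos'],s['ee_rot'],s['width'],s['force'])
E
```

```text
t: 32.28
eef_pos: [0.6013, -0.0205, 0.1932]
ee_rot: [3.142, 0.0, 3.042]
force: [0.2, 1.0, -0.3]
width: 0.05
[ 0.60141142 -0.02045056  0.19340416] [3.14147161e+00 4.59886394e-04 3.04213103e+00] 0.05034396146719594 [-0.14551833  0.59738942  0.06999212]
```

View pics/w22.png

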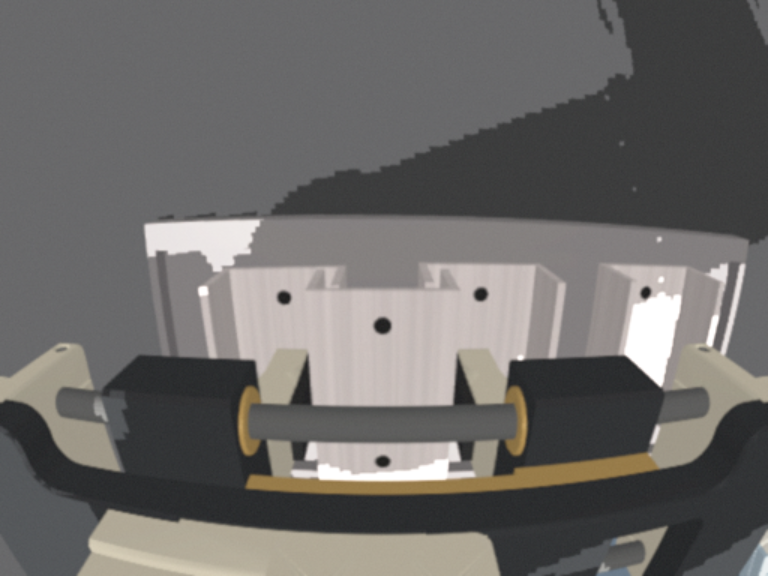

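```bash
python3 -m inch '[[[0,0,-0.006,0,0,0],[0,0,-0.01,0,0,0],[0,0,-0.01,0,0,0]]]'
python3 -m inch '[[[0,0,0,0,0,0],[0,0,0,0,0,0],[0,0,0.1,0,0,0],[0,0,0.3,0,0,0],[0,0,0.6,0,0,0],[-0.2,-0.3,0.7,0,0,0],[-0.4,-0.6,0.7,0,0,0]]]' 57
python3 -m inch '[[[-0.1,-0.3,0,0,0,0],[-0.1,-0.6,0,0,0,0],[-0.1,-0.8,0,0,0,0],[-0.1,-0.8,0,0,0,0],[-0.1,-0.8,0,0,0,0]]]' 75
python3 - <<'E'
from h import *
f=arm.grab_frame("wrist"); cv2.imwrite("pics/w23.png",cv2.resize(f,None,fx=1.5,fy=1.5)); np.save("w23.npy",f)
f=arm.grab_frame("top"); cv2.imwrite("pics/t23.png",cv2.resize(f,None,fx=1.5,fy=1.5))
s=arm.get_state(); print(s['eef_pos'],s['ee_rot'],s['width'],s['force'])
E
```

```text
t: 32.7
eef_pos: [0.6013, -0.0205, 0.1911]
ee_rot: [3.142, -0.0, 3.042]
force: [0.4, 0.2, -1.6]
width: 0.0502
t: 33.58
eef_pos: [0.5329, -0.1231, 0.3323]
ee_rot: [3.141, 0.004, 3.044]
force: [1.6, 0.0, -0.1]
width: 0.0572
t: 34.2
eef_pos: [0.513, -0.2826, 0.3301]
ee_rot: [3.141, -0.0, 3.041]
force: [-0.5, -0.1, 0.5]
width: 0.0751
[ 0.51327511 -0.28181618  0.33036851] [3.14148339e+00 1.52579128e-05 3.04286266e+00] 0.07471071321391472 [0.31377707 0.09010275 1.18339385]
```

View pics/w23.png

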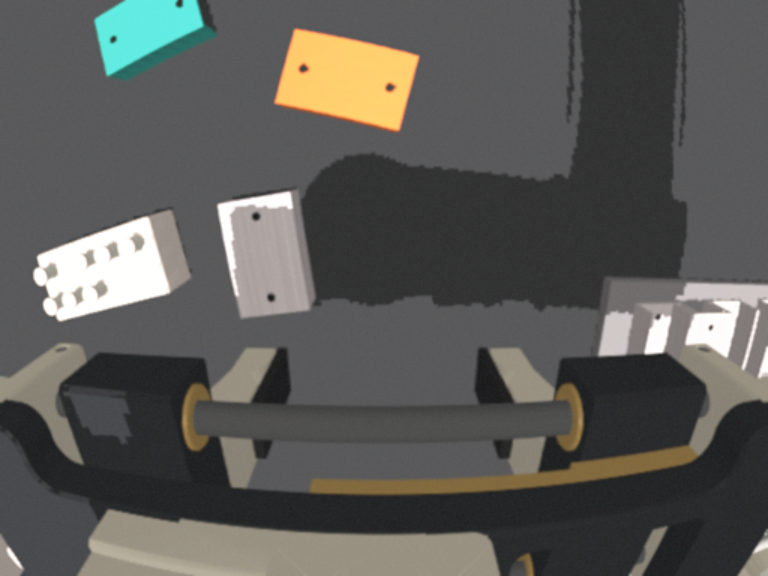

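View pics/t23.png

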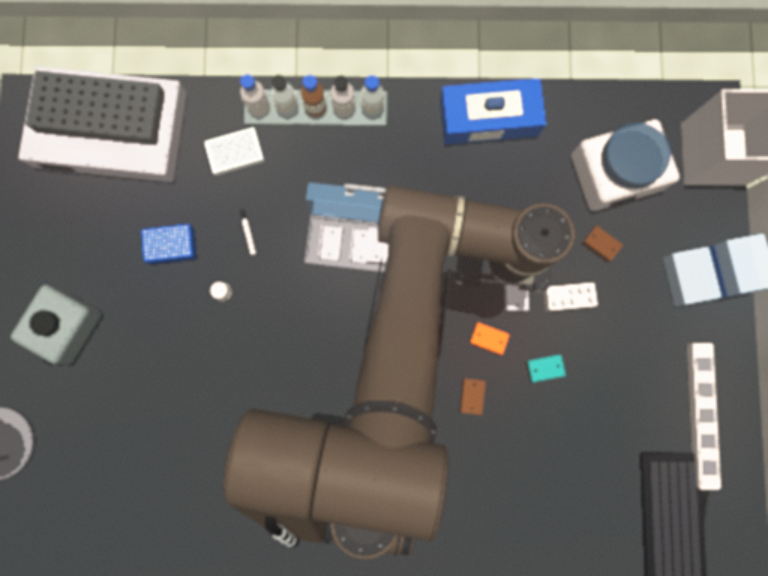

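```bash
python3 - <<'E'
from h import *
f=np.load("w23.npy"); g=cv2.cvtColor(f,cv2.COLOR_BGR2GRAY); p=arm.camera_params("wrist")
print("D2",gut("wrist",np.array([256,216])/1.5,np.array([271,297])/1.5,.028,g,w=3))
print(px2w(p,189/1.5,277/1.5,0,True),px2w(p,168/1.5,294/1.5,.0,True),px2w(p,174/1.5,209/1.5,.045,True),px2w(p,152/1.5,215/1.5,.045,True))
f=arm.grab_frame("scene"); cv2.imwrite("pics/s23.png",cv2.resize(f[130:330,80:340],None,fx=3,fy=3))
E
```

```text
D2 (array([ 0.4876, -0.3594,  0.028 ]), np.float64(0.0561), np.float64(0.021))
[ 0.50152883 -0.43051054  0.        ] [ 0.51314498 -0.45261947  0.        ] [ 0.44571143 -0.40966538  0.045     ] [ 0.44698397 -0.42695915  0.045     ]
```

View pics/s23.png

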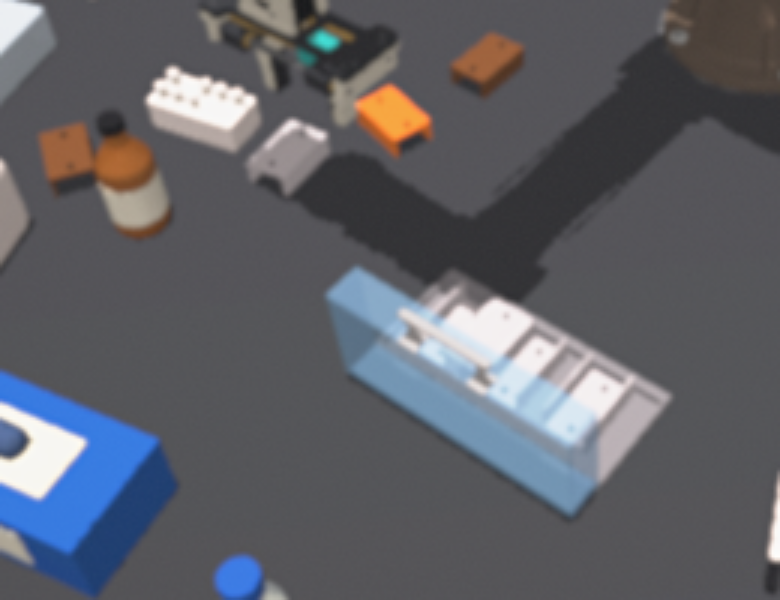

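```bash
python3 -m inch '[[[-0.06,-0.2,0,0,0,0.02],[-0.128,-0.388,-0.1,0,0,0.038],[-0.128,-0.388,-0.35,0,0,0.038],[-0.128,-0.388,-0.45,0,0,0.038],[-0.128,-0.388,-0.45,0,0,0.038],[-0.128,-0.388,-0.45,0,0,0.038]]]' 62
python3 - <<'E'
from h import *
f=arm.grab_frame("wrist"); cv2.imwrite("pics/w24.png",cv2.resize(f,None,fx=1.5,fy=1.5)); np.save("w24.npy",f)
s=arm.get_state(); print(s['eef_pos'],s['ee_rot'],s['width'],s['force'])
E
```

```text
t: 35.1
eef_pos: [0.4885, -0.3598, 0.2415]
ee_rot: [-3.141, 0.001, -3.12]
force: [0.6, 0.8, 0.3]
width: 0.0616
[ 0.4884755  -0.3599032   0.24180252] [-3.14058346e+00  2.07718633e-03 -3.12062790e+00] 0.0620771695633115 [-0.67522424  1.00739253  0.7265256 ]
```

View pics/w24.png

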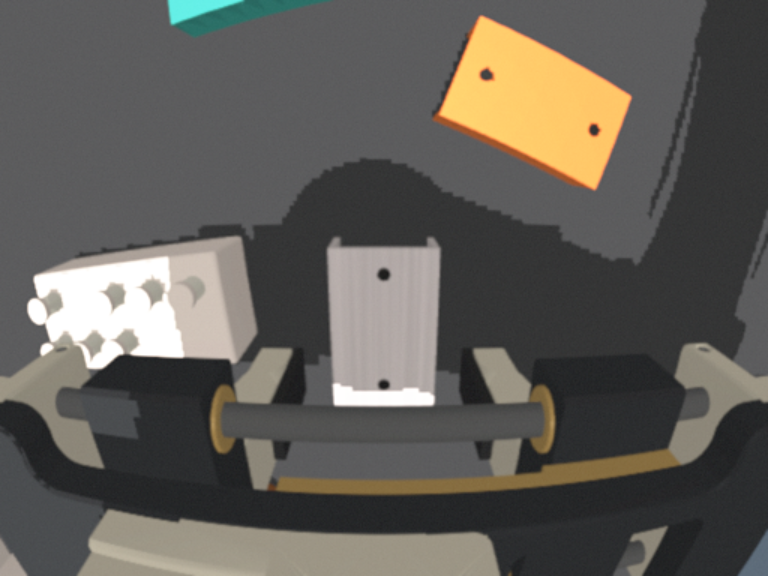

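```bash
python3 -m inch '[[[0,0,-0.08,0,0,0],[0,0,-0.16,0,0,0],[0,0,-0.22,0,0,0],[0,0,-0.27,0,0,0],[0,0,-0.284,0,0,0],[0,0,-0.284,0,0,0]]]'
python3 -m inch '[[[0,0,0,0,0,0],[0,0,0,0,0,0],[0,0,0,0,0,0],[0,0,0,0,0,0]]]' 30 25
python3 -m inch '[[[0,0,0.1,0,0,0],[0,0,0.3,0,0,0],[0,0,0.5,0,0,0],[0,0,0.5,0,0,0],[0,0,0.5,0,0,0]]]'
```

```text
t: 35.9
eef_pos: [0.4877, -0.3602, 0.1833]
ee_rot: [3.142, -0.0, -3.122]
force: [0.7, 0.7, 0.6]
width: 0.0617
t: 36.4
eef_pos: [0.4878, -0.3602, 0.184]
ee_rot: [-3.141, 0.001, -3.122]
force: [0.7, 1.1, 4.2]
width: 0.0497
t: 37.02
eef_pos: [0.4872, -0.3599, 0.283]
ee_rot: [3.141, -0.0, -3.122]
force: [0.2, 0.9, -0.3]
width: 0.05
```

```bash
python3 -m inch '[[[0.1,0.25,0,0,0,-0.02],[0.2,0.5,0,0,0,-0.038],[0.3,0.75,0,0,0,-0.038],[0.4,0.9,0,0,0,-0.038]]]'
python3 -m inch '[[[0.08,0.25,0,0,0,0],[0.15,0.5,0,0,0,0],[0.205,0.75,0,0,0,0],[0.205,0.9,0,0,0,0]]]'
python3 -m inch '[[[0,0.15,0,0,0,0],[0,0.25,0,0,0,0],[0,0.285,-0.05,0,0,0],[0,0.285,-0.1,0,0,0],[0,0.285,-0.1,0,0,0],[0,0.285,-0.1,0,0,0]]]'
python3 - <<'E'
from h import *
f=arm.grab_frame("wrist"); cv2.imwrite("pics/w25.png",cv2.resize(f,None,fx=1.5,fy=1.5)); np.save("w25.npy",f)
s=arm.get_state(); print(s['eef_pos'],s['ee_rot'],s['width'],s['force'])
E
```

```text
t: 37.52
eef_pos: [0.5676, -0.178, 0.282]
ee_rot: [3.142, -0.003, 3.043]
force: [0.4, -1.0, 0.1]
width: 0.05
t: 38.02
eef_pos: [0.6087, 0.0021, 0.2816]
ee_rot: [-3.141, -0.003, 3.043]
force: [-0.5, -0.6, -0.0]
width: 0.0498
t: 38.78
eef_pos: [0.6087, 0.0561, 0.2634]
ee_rot: [-3.141, -0.0, 3.041]
force: [0.1, -0.2, -0.2]
width: 0.0498
[0.60877505 0.05617086 0.26365239] [-3.14155055e+00  2.21466858e-04  3.04122551e+00] 0.049945828018750534 [ 1.28474897  0.10721623 -0.52214097]
```

View pics/w25.png

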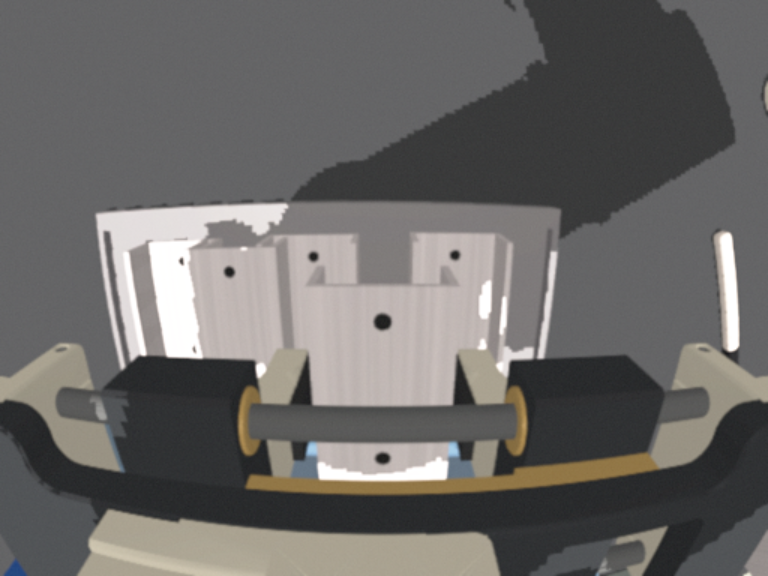

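```bash
python3 -m inch '[[[0,0.003,-0.1,0,0,0],[0,0.003,-0.18,0,0,0],[0,0.003,-0.24,0,0,0],[0,0.003,-0.29,0,0,0],[0,0.003,-0.32,0,0,0],[0,0.003,-0.34,0,0,0],[0,0.003,-0.35,0,0,0],[0,0.003,-0.352,0,0,0]]]'
python3 - <<'E'
from h import *
f=arm.grab_frame("wrist"); cv2.imwrite("pics/w26.png",cv2.resize(f,None,fx=1.5,fy=1.5))
s=arm.get_state(); print(s['eef_pos'],s['ee_rot'],s['width'],s['force'])
E
```

```text
t: 39.83
eef_pos: [0.6087, 0.0575, 0.1932]
ee_rot: [3.142, 0.0, 3.042]
force: [-0.5, 0.2, -0.6]
width: 0.05
[0.60869722 0.05749149 0.19328079] [3.14143515e+00 3.06667017e-04 3.04209415e+00] 0.05034198116704807 [-0.22520901 -0.13730453 -1.37066041]
```

View pics/w26.png

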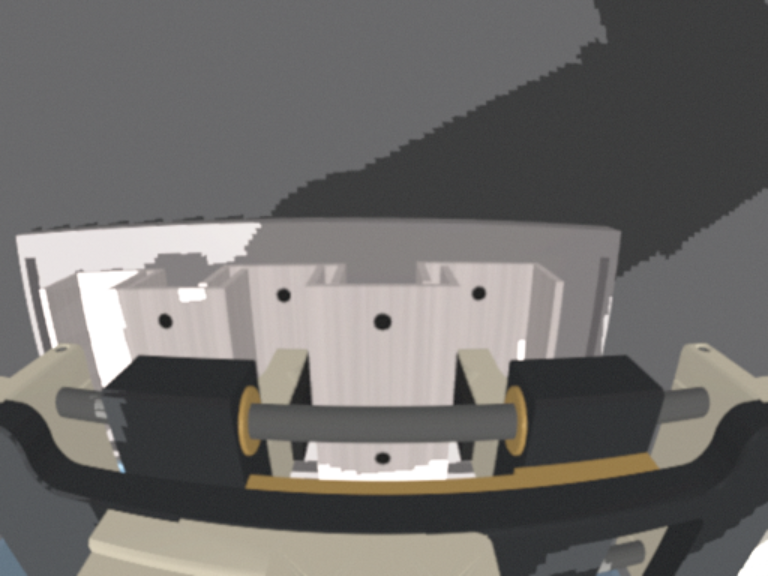

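```bash
python3 -m inch '[[[0,0,-0.005,0,0,0],[0,0,-0.008,0,0,0],[0,0,-0.008,0,0,0]]]'
python3 -m inch '[[[0,0,0,0,0,0],[0,0,0,0,0,0],[0,0,0.1,0,0,0],[0,0,0.3,0,0,0],[0,0,0.6,0,0,0],[-0.2,-0.2,0.9,0,0,0],[-0.4,-0.4,0.98,0,0,0],[-0.4,-0.4,0.98,0,0,0]]]' 57
python3 - <<'E'
from h import *
f=arm.grab_frame("wrist"); cv2.imwrite("pics/w27.png",cv2.resize(f,None,fx=1.5,fy=1.5)); np.save("w27.npy",f)
f=arm.grab_frame("scene"); cv2.imwrite("pics/s27.png",cv2.resize(f[200:310,170:320],None,fx=5,fy=5,interpolation=cv2.INTER_CUBIC))
s=arm.get_state(); print(s['eef_pos'],s['ee_rot'],s['width'],s['force'])
E
```

```text
t: 40.25
eef_pos: [0.6086, 0.0574, 0.1915]
ee_rot: [3.142, 0.0, 3.042]
force: [0.2, -0.4, -0.2]
width: 0.0502
t: 41.25
eef_pos: [0.5267, -0.0243, 0.3901]
ee_rot: [3.14, 0.004, 3.041]
force: [1.0, 0.6, -0.3]
width: 0.0567
[ 0.52773154 -0.02348257  0.38894185] [3.14045958e+00 2.47063944e-03 3.04094740e+00] 0.05671508623546745 [ 0.84807067  0.34639114 -0.08953801]
```

View pics/w27.png

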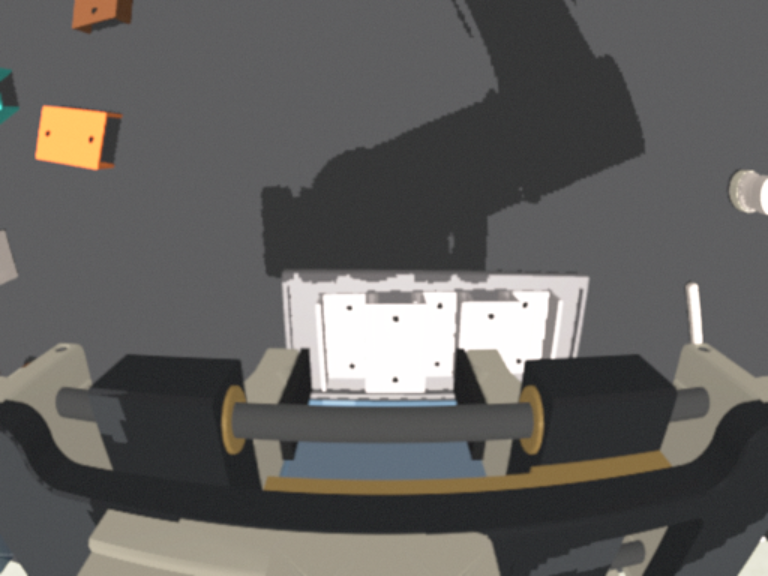

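View pics/s27.png

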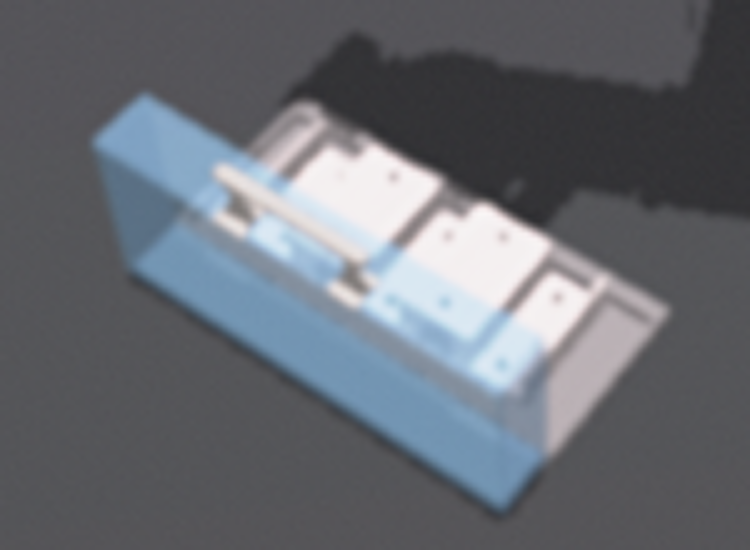

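```bash
python3 -m inch '[[[-0.1,0,0,0,0,0],[-0.2,0,0,0,0,0],[-0.2,0,0,0,0,0],[-0.2,0,0,0,0,0]]]'
python3 - <<'E'
from h import *
f=arm.grab_frame("wrist"); np.save("w28.npy",f); cv2.imwrite("pics/w28.png",cv2.resize(f[190:290,170:410],None,fx=3.3,fy=3.3,interpolation=cv2.INTER_CUBIC))
f=np.load("w27.npy"); 
E
```

```text
t: 41.85
eef_pos: [0.4895, -0.022, 0.3872]
ee_rot: [-3.141, -0.0, 3.043]
force: [1.0, -0.2, 0.6]
width: 0.0569
```

View pics/w28.png

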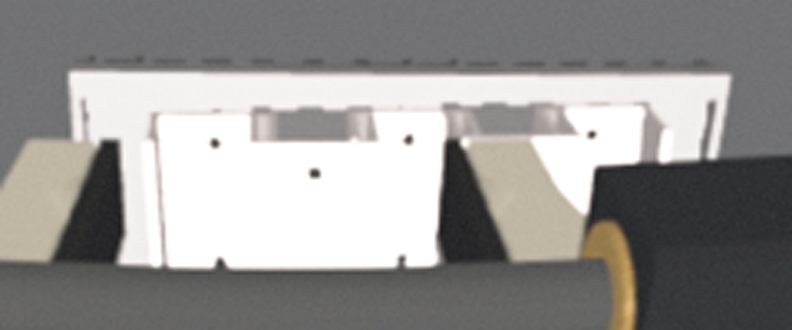

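```bash
python3 -m inch '[[[0,0,0.05,0,0,0.055],[0,0,0.1,0,0,0.11],[0.1,0,0.15,0,0,0.165],[0.2,0.03,0.15,0,0,0.22],[0.3,0.06,0.15,0,0,0.275],[0.4,0.1,0.15,0,0,0.33],[0.5,0.14,0.15,0,0,0.385],[0.58,0.14,0.15,0,0,0.44]]]' 30
python3 -m inch '[[[0.2,0,0,0,0,0.055],[0.4,0,0,0,0,0.062],[0.5,0,0,0,0,0.062],[0.5,0,0,0,0,0.062],[0.5,0,0,0,0,0.062]]]'
python3 - <<'E'
from h import *
f=arm.grab_frame("wrist"); cv2.imwrite("pics/w29.png",cv2.resize(f,None,fx=1.5,fy=1.5))
s=arm.get_state(); print(s['eef_pos'],s['ee_rot'],s['width'],s['force'])
E
```

```text
t: 42.9
eef_pos: [0.6063, 0.0061, 0.4165]
ee_rot: [3.141, -0.001, -1.853]
force: [0.1, 0.4, -0.2]
width: 0.0299
t: 43.52
eef_pos: [0.7046, 0.0055, 0.4166]
ee_rot: [3.14, -0.0, -1.664]
force: [0.4, -0.2, 0.2]
width: 0.0301
[0.70435794 0.00546627 0.41719728] [ 3.14100722e+00 -1.75380745e-04 -1.66405187e+00] 0.030332642998507527 [0.29076891 0.02610859 0.04475474]
```

View pics/w29.png

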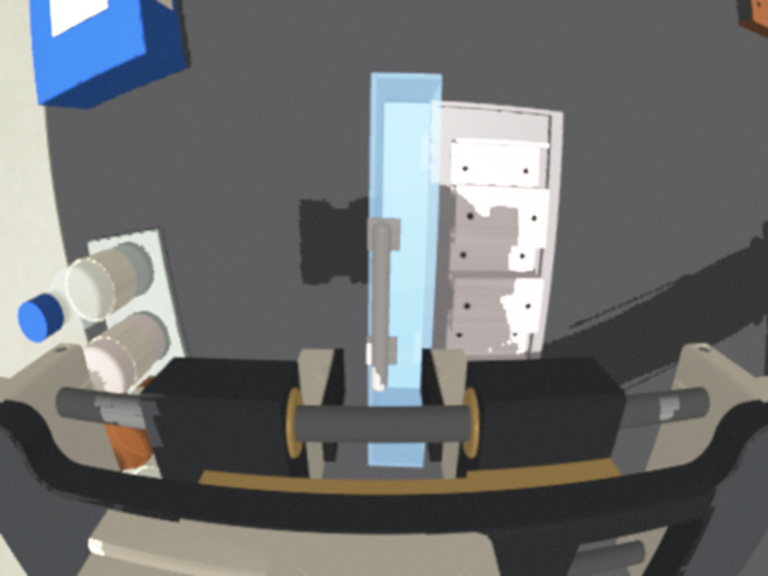

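```bash
python3 - <<'E'
from h import *
f=arm.grab_frame("wrist"); g=cv2.cvtColor(f,cv2.COLOR_BGR2GRAY)
xh=np.array([.995,-.0998]);yh=np.array([.0998,.995]);T=np.array([.609,.0185])
for n,a,b,z in [("U3",(465,168),(526,171),.007),("D1",(470,216),(534,218),.035),("U2",(463,254),(522,256),.007),("D2",(467,306),(528,306),.035),("U1",(459,335),(515,334),.007)]:
    r=gut("wrist",np.array(a)/1.5,np.array(b)/1.5,z,g,w=2); print(n,r,((r[0][:2]-T)@xh).round(4),((r[0][:2]-T)@yh).round(4))
E
```

```text
U3 (array([ 0.598 , -0.0599,  0.007 ]), np.float64(0.0559), np.float64(-0.087)) -0.0031 -0.0791
D1 (array([ 0.6014, -0.0211,  0.035 ]), np.float64(0.056), np.float64(-0.092)) -0.0036 -0.0402
U2 (array([0.6043, 0.018 , 0.007 ]), np.float64(0.0561), np.float64(-0.1)) -0.0046 -0.001
D2 (array([0.6074, 0.0572, 0.035 ]), np.float64(0.0561), np.float64(-0.096)) -0.0055 0.0383
U1 (array([0.6113, 0.0956, 0.007 ]), np.float64(0.0558), np.float64(-0.102)) -0.0054 0.0769
```

```bash
python3 -m inch '[[[0.003,0,-0.15,0,0,0],[0.003,0,-0.3,0,0,0],[0.003,0,-0.42,0,0,0],[0.003,0,-0.475,0,0,0],[0.003,0,-0.475,0,0,0]]]'
python3 -m inch '[[[0,0,0,0,0,0],[0,0,0,0,0,0],[0,0,0,0,0,0],[0,0,0,0,0,0]]]' 0 20
```

```text
t: 44.25
eef_pos: [0.705, 0.0055, 0.3225]
ee_rot: [3.141, -0.0, -1.664]
force: [-0.1, -0.1, -0.1]
width: 0.0299
t: 44.75
eef_pos: [0.7054, 0.0055, 0.3234]
ee_rot: [-3.14, 0.0, -1.664]
force: [0.4, -0.1, 4.1]
width: 0.0095
```

```bash
python3 - <<'E'
import numpy as np
from scipy.optimize import least_squares
P=np.array([(.5213,.0244,.2216),(.5581,.0216,.2813),(.6148,.0155,.3166),(.7022,.0066,.3218),(.7055,.0063,.3209)])
xh=np.array([.995,-.0998]); s=P[:,:2]@xh; z=P[:,2]
r=least_squares(lambda c:np.hypot(s-c[0],z-c[1])-.1563,[.66,.17]); print(r.x,r.fun)
c=r.x; th=np.arctan2(z-c[1],c[0]-s); print(th.round(3),"a",(th-.206).round(3), "zoff",c[1]-.012)
s0=np.array([.7054,.0055])@xh; t0=np.arctan2(.3209-c[1],c[0]-s0); print(t0)
for t in list(np.arange(t0,.206,-.075))+[.206]:
    h=.1563*(np.cos(t0)-np.cos(t)); v=.1563*(np.sin(t)-np.sin(t0))
    print(round(t,3),"x %.3f y %.3f z %.3f"%(h*.995/.2,-h*.0998/.2,v/.2))
E
```

```text
[0.66314105 0.16951967] [-4.57514960e-04  5.18474951e-04  2.52796106e-05 -7.40051813e-05
 -1.73600113e-04]
[0.341 0.793 1.225 1.796 1.818] a [0.135 0.587 1.019 1.59  1.612] zoff 0.15751966532544992
1.8178751176996724
1.818 x 0.000 y -0.000 z 0.000
1.743 x -0.057 y 0.006 z 0.012
1.668 x -0.115 y 0.012 z 0.020
1.593 x -0.173 y 0.017 z 0.024
1.518 x -0.231 y 0.023 z 0.023
1.443 x -0.289 y 0.029 z 0.017
1.368 x -0.347 y 0.035 z 0.008
1.293 x -0.404 y 0.040 z -0.006
1.218 x -0.459 y 0.046 z -0.024
1.143 x -0.513 y 0.051 z -0.047
1.068 x -0.565 y 0.057 z -0.073
0.993 x -0.615 y 0.062 z -0.103
0.918 x -0.663 y 0.066 z -0.137
0.843 x -0.708 y 0.071 z -0.174
0.768 x -0.750 y 0.075 z -0.215
0.693 x -0.788 y 0.079 z -0.259
0.618 x -0.824 y 0.083 z -0.305
0.543 x -0.856 y 0.086 z -0.354
0.468 x -0.884 y 0.089 z -0.405
0.393 x -0.909 y 0.091 z -0.459
0.318 x -0.929 y 0.093 z -0.514
0.243 x -0.945 y 0.095 z -0.570
0.206 x -0.951 y 0.095 z -0.598
```

```bash
python3 -m inch '[[[-0.057,0.006,0.012,0,0,0],[-0.115,0.012,0.02,0,0,0],[-0.173,0.017,0.024,0,0,0],[-0.231,0.023,0.023,0,0,0],[-0.289,0.029,0.017,0,0,0],[-0.347,0.035,0.008,0,0,0],[-0.404,0.04,-0.006,0,0,0],[-0.459,0.046,-0.024,0,0,0]]]'
```

```text
t: 45.75
eef_pos: [0.6124, 0.0153, 0.3171]
ee_rot: [3.141, 0.001, -1.664]
force: [4.0, 5.6, 1.2]
width: 0.0094
```

```bash
python3 -m inch '[[[-0.054,0.005,-0.023,0,0,0],[-0.106,0.011,-0.049,0,0,0],[-0.156,0.016,-0.079,0,0,0],[-0.204,0.02,-0.113,0,0,0],[-0.249,0.025,-0.15,0,0,0],[-0.291,0.029,-0.191,0,0,0],[-0.329,0.033,-0.235,0,0,0],[-0.329,0.033,-0.235,0,0,0]]]'
```

```text
t: 46.75
eef_pos: [0.546, 0.0219, 0.2691]
ee_rot: [3.139, 0.001, -1.664]
force: [2.4, 7.9, -4.0]
width: 0.0092
```

```bash
python3 -m inch '[[[-0.036,0.004,-0.046,0,0,0],[-0.068,0.007,-0.095,0,0,0],[-0.096,0.01,-0.146,0,0,0],[-0.121,0.012,-0.2,0,0,0],[-0.132,0.013,-0.228,0,0,0],[-0.141,0.014,-0.255,0,0,0],[-0.141,0.014,-0.255,0,0,0]]]'
python3 - <<'E'
from h import *
f=arm.grab_frame("scene"); cv2.imwrite("pics/s30.png",cv2.resize(f[190:310,170:330],None,fx=5,fy=5,interpolation=cv2.INTER_CUBIC))
E
```

```text
t: 47.62
eef_pos: [0.5186, 0.0245, 0.2188]
ee_rot: [3.141, 0.001, -1.664]
force: [4.1, 6.4, -2.9]
width: 0.0088
```

View pics/s30.png

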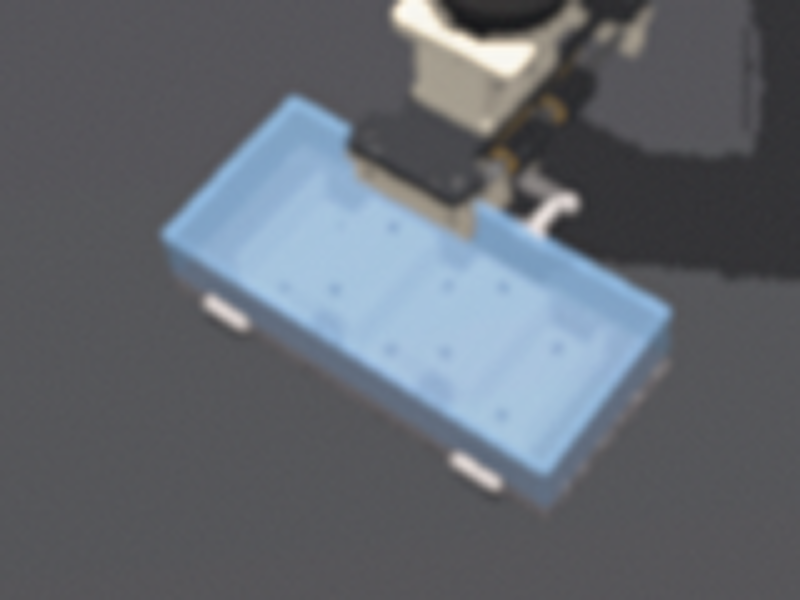

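```bash
python3 -m inch '[[[-0.004,0,-0.014,0,0,0],[-0.008,0,-0.028,0,0,0],[-0.012,0.001,-0.042,0,0,0],[-0.016,0.001,-0.056,0,0,0],[-0.018,0.002,-0.066,0,0,0],[-0.018,0.002,-0.066,0,0,0]]]'
python3 -m inch '[[[-0.002,0,-0.008,0,0,0],[-0.003,0,-0.014,0,0,0],[-0.003,0,-0.014,0,0,0],[-0.003,0,-0.014,0,0,0]]]'
```

```text
t: 48.42
eef_pos: [0.5151, 0.0248, 0.2059]
ee_rot: [3.141, 0.0, -1.664]
force: [2.4, 6.0, -0.6]
width: 0.0093
t: 48.92
eef_pos: [0.5146, 0.0248, 0.2033]
ee_rot: [3.141, 0.0, -1.664]
force: [3.2, 7.5, 0.6]
width: 0.0094
```

```bash
python3 -m inch '[[[-0.001,0,-0.005,0,0,0],[-0.001,0,-0.01,0,0,0],[-0.001,0,-0.01,0,0,0]]]'
python3 -m inch '[[[-0.001,0,-0.005,0,0,0],[-0.001,0,-0.01,0,0,0],[-0.001,0,-0.01,0,0,0]]]'
python3 - <<'E'
from h import *
f=arm.grab_frame("wrist"); cv2.imwrite("pics/w31.png",cv2.resize(f,None,fx=1.5,fy=1.5))
print(arm.get_state()['force'])
E
```

```text
t: 49.3
eef_pos: [0.5145, 0.0249, 0.2029]
ee_rot: [-3.141, 0.0, -1.663]
force: [-3.3, 7.0, 19.1]
width: 0.0096
t: 49.68
eef_pos: [0.5144, 0.0247, 0.2018]
ee_rot: [-3.14, 0.0, -1.663]
force: [-6.1, 6.1, 28.4]
width: 0.0092
[-6.08616354  5.33454998 29.44258922]
```

View pics/w31.png

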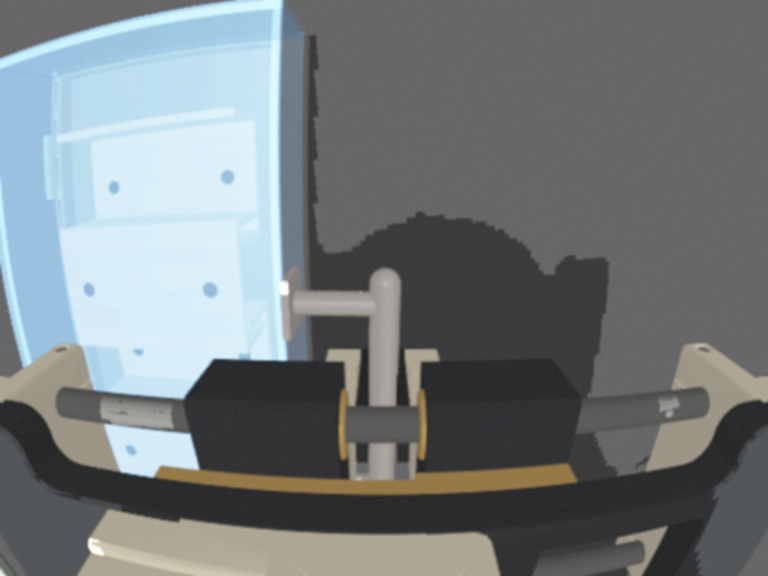

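```bash
python3 -m inch '[[[0,0,0.006,0,0,0],[0,0,0.008,0,0,0]]]'
python3 -m inch '[[[0,0,0,0,0,0],[0,0,0,0,0,0],[0,0,0,0,0,0]]]' 17
python3 -m inch '[[[0,0,0.1,0,0,0],[0,0,0.25,0,0,0],[0,0,0.5,0,0,0],[-0.2,0,0.8,0,0,0],[-0.4,0,0.9,0,0,0],[-0.5,0,0.9,0,0,0],[-0.5,0,0.9,0,0,0]]]'
python3 - <<'E'
from h import *
for c in ["wrist","scene","top"]:
    f=arm.grab_frame(c); cv2.imwrite(f"pics/{c}32.png",cv2.resize(f,None,fx=1.5,fy=1.5))
    if c=="scene": cv2.imwrite("pics/s32.png",cv2.resize(f[190:310,170:330],None,fx=5,fy=5,interpolation=cv2.INTER_CUBIC))
s=arm.get_state(); print(s['t'],s['eef_pos'],s['width'],s['force'])
E
```

```text
t: 49.98
eef_pos: [0.5144, 0.0247, 0.2021]
ee_rot: [-3.141, 0.0, -1.664]
force: [0.6, 4.0, 8.5]
width: 0.0089
t: 50.35
eef_pos: [0.5139, 0.024, 0.2006]
ee_rot: [3.139, -0.001, -1.664]
force: [0.3, -0.4, 0.4]
width: 0.0169
t: 51.22
eef_pos: [0.4134, 0.024, 0.3816]
ee_rot: [-3.141, 0.001, -1.663]
force: [-0.6, -0.3, -0.0]
width: 0.0168
51.375 [0.41523837 0.02449087 0.38096393] 0.016847141736334822 [-0.5290415  -0.81115209 -1.44287579]
```

View pics/wrist32.png

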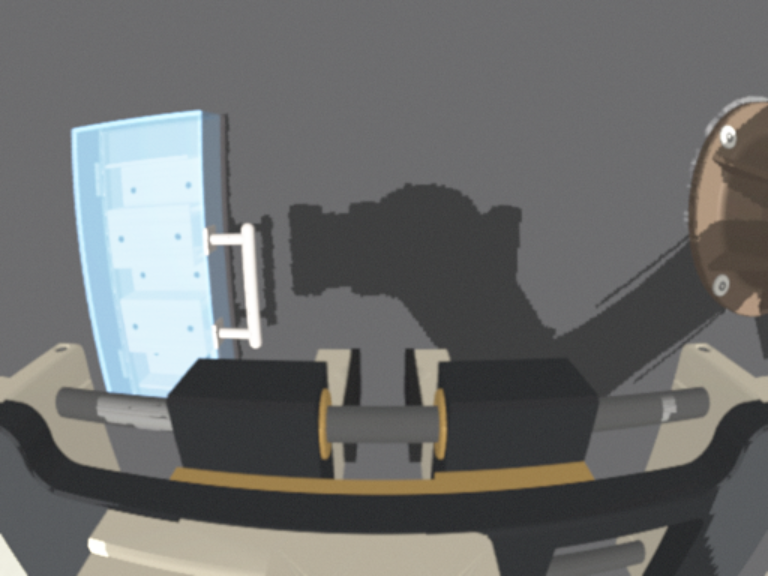

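View pics/s32.png

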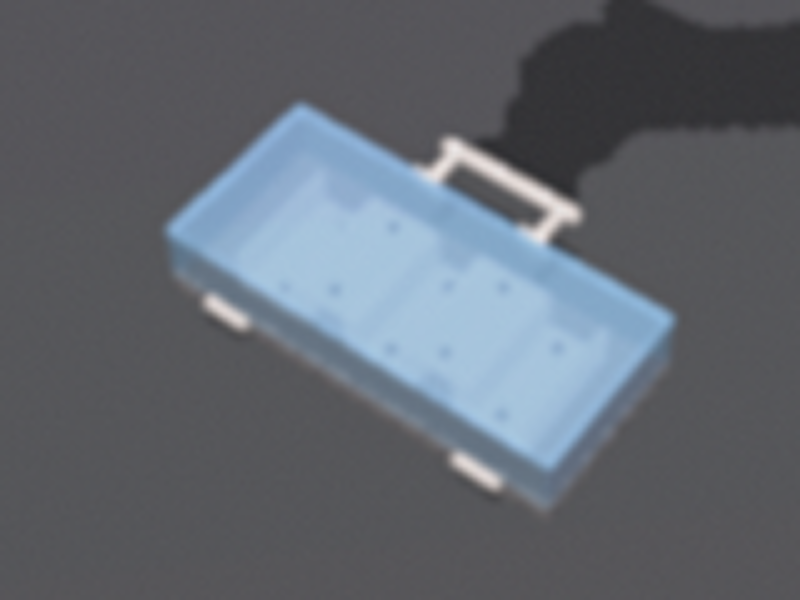

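View pics/top32.png

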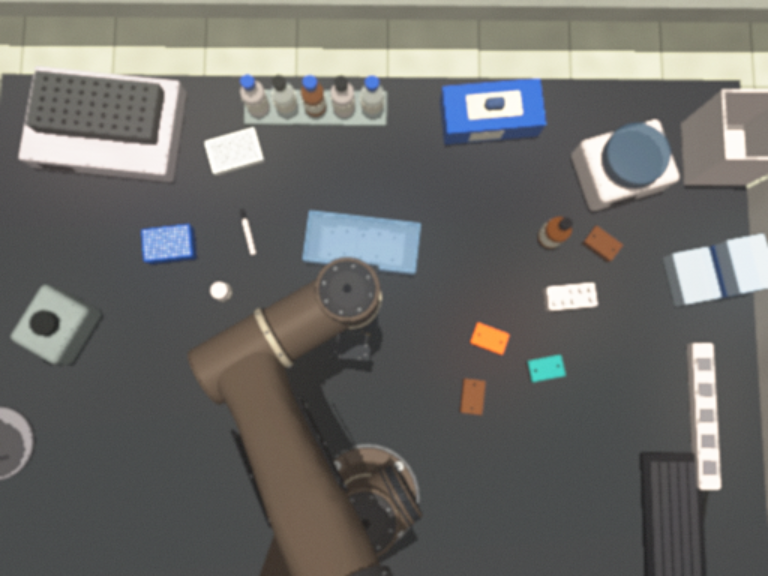

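```bash
python3 - <<'E'
from h import *
ps=arm.camera_params("scene");pw=arm.camera_params("wrist")
for z in [.04,.044,.048,.052,.056]:
    L=[]
    for a,b in [(px2w(ps,170+452/5-.4,190+145/5-.4,z),px2w(ps,170+575/5-.4,190+213/5-.4,z)),(px2w(pw,248/1.5,232/1.5,z,True),px2w(pw,255/1.5,340/1.5,z,True))]:
        t=(.02-a[1])/(b[1]-a[1]); L.append((a+t*(b-a))[0].round(4))
    print(z,L)
xh=np.array([.995,-.0998]); print("expected shut x at y=.02:", (np.array([.6655,.012])-.153*xh).round(4))
E
```

```text
0.04 [np.float64(0.5064), np.float64(0.5164)]
0.044 [np.float64(0.5092), np.float64(0.5152)]
0.048 [np.float64(0.512), np.float64(0.5139)]
0.052 [np.float64(0.5148), np.float64(0.5127)]
0.056 [np.float64(0.5176), np.float64(0.5115)]
expected shut x at y=.02: [0.5133 0.0273]
```

```bash
python3 -m inch '[[[0.2,0,0,0,0,0],[0.4,0,0,0,0,0],[0.497,0,-0.1,0,0,0],[0.497,0,-0.35,0,0,0],[0.497,0,-0.6,0,0,0],[0.497,0,-0.71,0,0,0],[0.497,0,-0.71,0,0,0],[0.497,0,-0.71,0,0,0]]]' 0
python3 -m inch '[[[0,0,-0.015,0,0,0],[0,0,-0.03,0,0,0],[0,0,-0.03,0,0,0]]]'
python3 -m inch '[[[0,0,-0.008,0,0,0],[0,0,-0.015,0,0,0],[0,0,-0.015,0,0,0]]]'
```

```text
t: 52.38
eef_pos: [0.5151, 0.0246, 0.2396]
ee_rot: [-3.141, -0.0, -1.664]
force: [-0.0, 1.0, 0.2]
width: 0.0004
t: 52.75
eef_pos: [0.5142, 0.0245, 0.2335]
ee_rot: [-3.141, 0.0, -1.664]
force: [-0.1, 0.5, -0.1]
width: 0.0004
t: 53.12
eef_pos: [0.5142, 0.0244, 0.2302]
ee_rot: [3.141, -0.0, -1.664]
force: [0.2, 0.3, 0.3]
width: 0.0007
```

```bash
python3 -m inch '[[[0,0,-0.005,0,0,0],[0,0,-0.01,0,0,0],[0,0,-0.01,0,0,0]]]'
python3 -m inch '[[[0,0,-0.004,0,0,0],[0,0,-0.008,0,0,0],[0,0,-0.008,0,0,0]]]'
```

```text
t: 53.5
eef_pos: [0.5142, 0.0244, 0.2282]
ee_rot: [3.141, -0.0, -1.664]
force: [-0.1, -0.0, 0.2]
width: 0.0005
t: 53.88
eef_pos: [0.5143, 0.0245, 0.2272]
ee_rot: [-3.141, -0.0, -1.664]
force: [-2.1, 0.7, 5.7]
width: 0.0001
```

```bash
python3 -m inch '[[[0,0,-0.004,0,0,0],[0,0,-0.007,0,0,0],[0,0,-0.007,0,0,0]]]'
python3 -m inch '[[[0,0,0.1,0,0,0],[0,0,0.3,0,0,0],[0,0,0.55,0,0,0],[-0.3,0,0.7,0,0,0],[-0.5,0,0.7,0,0,0],[-0.5,0,0.7,0,0,0],[-0.5,0,0.7,0,0,0]]]'
python3 - <<'E'
from h import *
f=arm.grab_frame("scene"); cv2.imwrite("pics/s33.png",cv2.resize(f,None,fx=1.5,fy=1.5))
s=arm.get_state(); print(s['t'],s['eef_pos'],s['force'])
E
```

```text
t: 54.25
eef_pos: [0.5143, 0.0245, 0.2269]
ee_rot: [-3.141, -0.0, -1.663]
force: [-6.9, 0.7, 18.5]
width: 0.0008
t: 55.12
eef_pos: [0.4144, 0.0246, 0.3657]
ee_rot: [-3.14, 0.001, -1.663]
force: [0.1, 0.3, 0.2]
width: 0.0005
55.175 [0.4147323  0.02463227 0.36544522] [ 0.57244271 -0.71643669  0.04801472]
```

View pics/s33.png

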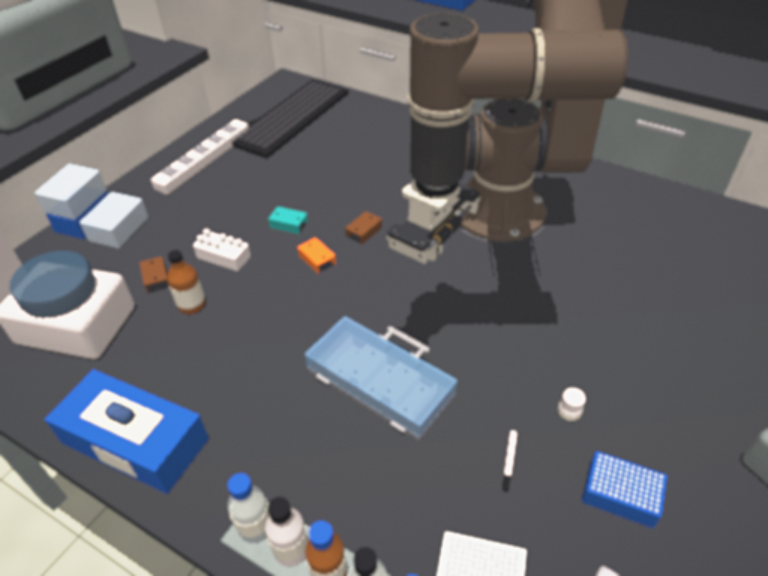

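The cover is shut, the gutters are all inside, and nothing else on the bench has moved.

```bash
python3 -c "
from station import arm
print(arm.job_done())"
```

```text
the job is handed in; nothing more can be done
None
```

The job is handed in. All five gutters present (three open-up, two open-down) are in the tray, interlocked as U‑D‑U‑D‑U, and the cover is shut.

- **Packing:** I opened the cover by its handle to about 1.61 rad and placed the three open-up gutters first, then hooked the two open-down ones over them. One open-down gutter had been knocked about 3 cm aside, so I measured it again before picking it up. Just before closing, the wrist camera put the gutters at −79, −40, −1, +38 and +77 mm across the tray. Each hooked flange sits about 4–6 mm in y from the flange next to it.
- **Closing:** I lowered the cover along its arc while holding the handle, until it met the rim and the force rose to about 29 N. A light press afterwards found the handle bar at about 44 mm above the bench, which matches a shut cover.
- **Disagreement:** Locating the shut handle from the camera pictures gave about 50 mm, not 44 mm. The same method read about 6 mm high before I opened the cover, so I relied on the contact checks instead.
- **Bench:** In the last pictures the bystanders and the brown, orange and turquoise look-alikes are where they started. The robot ended clear of everything at about 55 s.

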